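# Change the syringes in a syringe pump

## Robot

A 6-joint arm with a two-finger parallel gripper is mounted at the origin on a cart in front of the work surface, level with it; the furniture and walls round the work are solid. World frame = base frame: x ahead of the robot, y to its left, z up, the work surface at z = 0. Lengths are in m, angles in rad, forces in N, time in s.
With the tool pointing down it reaches from about 0.275 to 0.775 m from the base axis. Payload 14.6 kg.
Tool frame: the origin (TCP) lies between the finger pads; the fingertips stand 17 mm ahead of it and the grasp point (between the pads) lies 2 mm behind it; z points along the fingers, y is the line along which they close (so a half turn about z gives the same grasp; the last joint's range is limited). The gripper opens to 85 mm and grips with 20 to 120 N. Pads are 22 mm wide; open, the fingers measure 114 mm over their backs; the gripper's body (76 mm by 85 mm) begins 54 mm behind the grasp point. The pads swing forward as they close: fully open they stand 13 mm farther back than shut.
Start: joints at [-1.332, 0.263, -0.048, 1.259, 0, 1.415], TCP at [0.201, -0.485, 0.248] pointing down, gripper open.
Joint ranges: [-2.65, 2.65], [-0.89, 1.7], [-1.18, 1.37], [-2.13, 2.11], [-1.35, 1.29], [-3.14, 3.14]. Speed limits (rad/s): [1.89, 1.89, 2.57, 2.79, 3.14, 3.14].

## Interface

Orientations are given as a rotation vector (axis times angle).
In Python, from station import ctrl gives the robot as it stands.
- The arm moves only by the tool carry_out, never from a script. Its argument "series" is text: rows parted by semicolons, each of 7 numbers parted by spaces: the shift along the tool's x, y, z in m, then the turn, a rotation vector about the tool's x, y, z in rad, then the opening, from 0 (shut) to 1 (fully open). In form: tx ty tz wx wy wz jaw; .... A call has 1 to 10 rows; each row shifts and turns the commanded pose from where the row before left it, along the tool's axes as they then stand; what a row does not reach is not made up. A row lasts 1/12 s, in which the tool goes at most 41.7 mm and 7.16 degrees, less where a joint would pass 70% of its speed; a pose out of reach is approached as far as the arm can. A call with a gripper value outside its range is refused whole. The fingers move at their own pace and stop on an object; "newtons" is the grip in N (left out, the last holds). Time passes only in rows, so rows that do not move let the fingers close. It gives the time, the measured TCP pose, the force, the opening and the grip force at its end, in the units of the state.
- ctrl.get_state(): the state, without advancing time (a new reading comes with each control period).
- ctrl.read_camera(name): name is "side" or "top"; returns the picture (480x640x3 uint8, blue, green, red); there is no depth.
- ctrl.camera_info(name): a dict with "fx", "fy", "cx", "cy" (pixels), "eye" and "orientation" of the camera in the world. Camera axes: x right, y down, z forward; pixel columns grow to the right and rows downward; lengths in m; the calibration is good to about 2 mm. A picture is of the moment at which its call begins. camera_info takes no time and is no camera call.
- ctrl.close_job(): hands the job in; it is judged then, once.
The state is a dict: "time": time; "joint_positions": joint angles; "qvel": joint speeds; "effort": joint torques, N m; "position": TCP position; "tool_rot": TCP orientation; "wrist_force": force on the tool from outside, world axes, zero at the start; "wrist_torque": the same for the moment, N m; "grip_width": finger opening in m; "grip_force": force on a finger pad.
Only numpy, scipy, OpenCV 4.12 (cv2) and the standard library are available. Lean on these libraries where they do the work, as an engineer would, in place of code of your own. Each camera call takes 0.05 s, during which the arm holds its last target. There are 200 camera calls.

## Task

Change the syringes in the pump: slide the pusher block back, lift the sprung clamp bar by its grip and park it on its rest, move every spent grey syringe to the tray, laid flat on its floor, and lay every blue-capped syringe from the tray in a pump channel, flange in the slot, nozzle away from the drive housing; leave the red one in the tray. Then turn the bar back and lower it onto the barrels, slide the pusher block up until it bears on all the blue plungers, and press the green start key. Do not knock over the bottles.

Things in the scene. Friction and masses are not known exactly. Their poses are not given: they have to be found in the camera images.
- pump: two-channel syringe pump, fixed; white deck 30 mm high, x -133 to 117 mm, y -48 to 48 mm, with an outrigger (x 65 to 127, y to 100 mm) for the clamp post at (108, 60) mm. Origin on the bench, midway between the channels, below the flange stops; +x runs along the channels the way the nozzles point, +y is towards the post. A white drive housing, 70 mm high, stands at the -x end (x below -91 mm).
- channel_1 (a point): channel on the +y side, by the post: the place for the middle of a barrel, 62 mm above the bench; axes as the pump's. Black V saddles carry the barrel at 6 to 14 and 75 to 85 mm along the pump's x; between them it is free down to the deck. The V leads in a barrel up to 12 mm off. With the flange pushed forward against the comb, a barrel's middle is 2.5 mm ahead of this point.
- channel_2 (a point): channel on the -y side, 46 mm from the other, the same; either may be used. In each the flange goes into a slot 7 mm wide (x = -7 to 0 mm of the pump, so 2 mm play either way about this point), between two aluminium combs whose tops flare to about 20 mm wide, 74 mm above the bench. The analyser beside it overhangs from 157 mm above the bench.
- clamp_grip (a point): middle of the black grip on the clamp post: 12 mm thick, 36 mm along its own y, 26 mm high, 94 mm above the bench with the bar fully down. Under it a cranked aluminium arm (12 mm high, top 16 mm below this point) runs 28 mm along -x, then as the 14 mm wide clamp bar to y = -99 mm, over both channels; it lifts and turns with the grip.
- clamp_lift (a joint): height of the clamp bar, m, 0 to 0.032; a spring pulls it down with 4.5 N at 0, 8 N at the top (and it weighs 1.6 N). 0 is the stop with empty channels; barrels in the channels hold it at 0.006. The cheeks of a fork beside the post keep it from turning below 0.018; its rest holds it at 0.011, between lips that it clears at 0.017.
- clamp_bar (a joint): angle of the clamp bar about the post, rad, clockwise from above: 0 lies across the channels in its fork (about 0.1 play), 1.45 is parked on its rest, beside the channels, pointing back the way of the drive housing.
- pusher_grip (a point): middle of the black grip on top of the pusher block, 12 mm thick along x, 44 mm long along y, 30 mm high, 93 mm above the bench; axes as the pump's
- pusher_face (a point): middle of the pusher block's front face (94 mm wide, from 40 to 80 mm above the bench), which is to bear on the thumb discs; +x is its way forward
- pusher (a joint): how far the pusher block stands forward along its guide rods, m, 0 (fully back) to 0.056; 3 N of friction, stays where it is left. It starts forward, behind the spent plungers; a blue syringe goes in only with it below 0.03. It meets the thumb disc of a blue syringe whose flange is fully forward at 0.036; clamped syringes slide forward in their slots under some 5 N more.
- start_key_top (a point): top of the green start key (22 mm across) on the drive housing, 85 mm above the bench; pressed straight down
- start_key (a joint): travel of the start key, m, 0 to 0.005; springs back; 4 N at the bottom
- tray: fixed shallow steel tray, 235 (x) by 180 mm, rim 11 mm high, floor 4 mm above the bench, walls 4 mm; origin on the bench under its centre. Syringes lie in it along its y, side by side, about 44 mm apart, nozzles pointing either way, at x = -85, -41 and 3 mm; there is room for one more at 47 mm. A pen and a blue marker lie along the +x wall (beyond 80 mm).
- fresh_1_mid (a point): middle, on the axis, of a blue syringe's barrel; +x runs to the nozzle cap. Clear barrel 20 mm across, 92 mm long; blue plunger and cap; 68 mm from here to the front end, 46 mm back to the front face of the flange (3 mm thick, 34 wide, 20 high: no rolling), 82 mm back to the end of the 20 mm thumb disc; the rod is 10 mm thick. 45 g. Lies flat, axis 10 mm above its support. To be loaded, if present.
- fresh_1_thumb (a point): centre of the rear face of that syringe's thumb disc
- fresh_2_mid (a point): middle, on the axis, of a blue syringe's barrel; +x runs to the nozzle cap. Clear barrel 20 mm across, 92 mm long; blue plunger and cap; 68 mm from here to the front end, 46 mm back to the front face of the flange (3 mm thick, 34 wide, 20 high: no rolling), 82 mm back to the end of the 20 mm thumb disc; the rod is 10 mm thick. 45 g. Lies flat, axis 10 mm above its support. To be loaded, if present.
- fresh_2_thumb (a point): centre of the rear face of that syringe's thumb disc
- spent_1_mid (a point): middle, on the axis, of a grey syringe's barrel; +x runs to the nozzle. Clear barrel 20 mm across, 92 mm long; grey plunger, no cap; 64 mm from here to the front end, 46 mm back to the front face of the flange (3 mm thick, 34 wide, 20 high: no rolling), 64 mm back to the end of the 20 mm thumb disc; the rod is 10 mm thick. 30 g. Lies flat, axis 10 mm above its support. In the pump at first, if present.
- spent_2_mid (a point): middle, on the axis, of a grey syringe's barrel; +x runs to the nozzle. Clear barrel 20 mm across, 92 mm long; grey plunger, no cap; 64 mm from here to the front end, 46 mm back to the front face of the flange (3 mm thick, 34 wide, 20 high: no rolling), 64 mm back to the end of the 20 mm thumb disc; the rod is 10 mm thick. 30 g. Lies flat, axis 10 mm above its support. In the pump at first, if present.
- red_syringe_mid (a point): middle, on the axis, of a red syringe's barrel; +x runs to the nozzle cap. Clear barrel 20 mm across, 92 mm long; red plunger and cap; 68 mm from here to the front end, 46 mm back to the front face of the flange (3 mm thick, 34 wide, 20 high: no rolling), 82 mm back to the end of the 20 mm thumb disc; the rod is 10 mm thick. 45 g. Lies flat, axis 10 mm above its support. Stays in the tray.
- amber_bottle: amber bottle with a black cap, 47 mm across, 98 mm high, standing behind the work; origin under it
- control_bottle: small amber bottle with a red cap, 33 mm across, 62 mm high, standing behind the work; origin under it

How it is judged:
By the outcome, as a careful person would: the job done as asked, in the order asked, and still so for the second after the job is handed in, with the robot touching nothing.
Of fresh_1, fresh_2 only 1 to 2 are there at a start; the rules pass over those that are not, and their reading is None.
Of spent_1, spent_2 only 1 to 2 are there at a start; the rules pass over those that are not, and their reading is None.
At some moment in a run one of fresh_1, fresh_2 may be knocked a few centimetres aside while the robot is not near it.
Once in a run the grip may slacken for a moment while it holds something.
It also fails if it takes over 210 s, if anything falls off the work surface, if the arm or the gripper's body presses on something with over 40 N, if the wrist force passes 120 N, or if a joint passes its speed limit or range.

## Working session

There is one attempt and no reset: what is moved stays moved. The work goes in short steps, Python scripts to look and compute and a tool call to move; the robot and the scene stay as the last step left them, time stands still between calls to the robot, and variables do not carry over. Pictures are saved under pics/ and viewed, at most 14 in all, crops included, and the job is handed in when it is done.

Besides the shell and the picture viewer there is one more tool, called after "Call:" as a command line: name --argument value ..., lists and objects as JSON in quotes. carry_out: Moves the arm, as the interface text tells. Its arguments: {"type":"object","properties":{"series":{"type":"string"},"newtons":{"type":"number"}},"required":["series"]}

```bash
mkdir -p pics; ls; python3 - <<'E'
from station import ctrl
import cv2
for n in("top","side"):
    cv2.imwrite(f"pics/{n}0.png",ctrl.read_camera(n)); print(n,ctrl.camera_info(n))
print(ctrl.get_state())
E
```

```text
pics
top {'fx': 478.92804829681126, 'fy': 478.92804829681126, 'cx': 321.703167907156, 'cy': 233.20537077061513, 'eye': array([0.47153827, 0.30884147, 0.91342181]), 'orientation': array([-2.16065375,  2.12856689, -0.17147364])}
side {'fx': 492.3752463199759, 'fy': 492.3752463199759, 'cx': 311.628018868365, 'cy': 235.14539121488255, 'eye': array([0.30720632, 0.93758962, 0.61075824]), 'orientation': array([-0.59165194,  2.60176671, -1.29560283])}
{'time': 0.1, 'joint_positions': array([-1.33227075e+00,  2.63486607e-01, -4.88443271e-02,  1.25943262e+00,
        1.42109864e-05,  1.41552030e+00]), 'qvel': array([-1.37074225e-05, -1.63622143e-03,  2.79253692e-03,  3.68107940e-04,
        3.78892744e-04,  4.40702184e-04]), 'effort': array([ 3.27497983e-03, -6.38580680e+01,  3.85064149e+01,  9.88733576e-03,
       -1.39325757e-04,  2.79592217e-05]), 'position': array([ 0.20139888, -0.48458476,  0.24787792]), 'tool_rot': array([-3.07994121e+00, -6.14403610e-01,  4.09069354e-05]), 'wrist_force': array([ 0.65480351,  0.65053715, -0.97698208]), 'wrist_torque': array([-0.00753103, -0.00230738, -0.03454486]), 'grip_force': 0.0, 'grip_width': 0.08537997612571921}
```

View pics/top0.png

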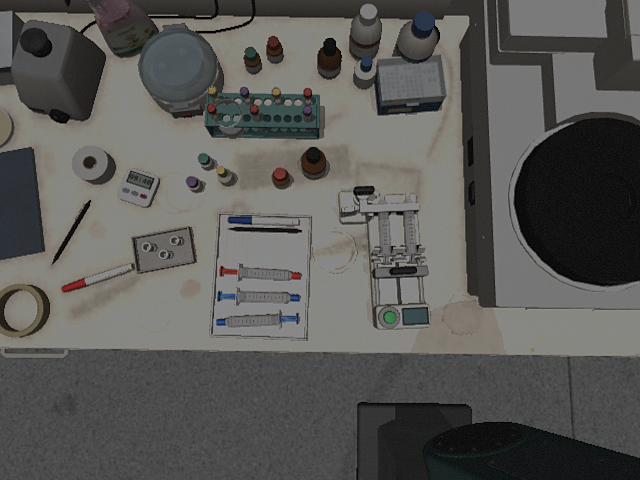

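View pics/side0.png

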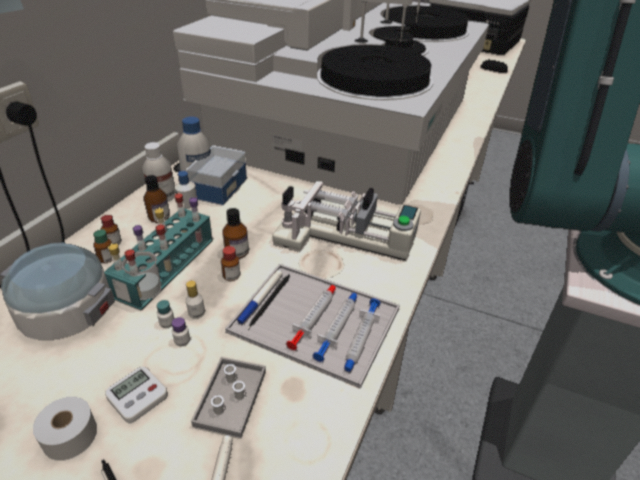

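```bash
cat > h.py <<'E'
from station import ctrl
import cv2, numpy as np
from scipy.spatial.transform import Rotation as R
def P(n,u,v,z):
    c=ctrl.camera_info(n); r=R.from_rotvec(c["orientation"]).as_matrix()@[(u-c["cx"])/c["fx"],(v-c["cy"])/c["fy"],1]
    return c["eye"]+r*(z-c["eye"][2])/r[2]
def Q(n,p):
    c=ctrl.camera_info(n); q=R.from_rotvec(c["orientation"]).as_matrix().T@(np.array(p)-c["eye"])
    return np.array([c["fx"]*q[0]/q[2]+c["cx"],c["fy"]*q[1]/q[2]+c["cy"]])
def tri(a,b):
    A=[];B=[]
    for n,(u,v) in(("top",a),("side",b)):
        e=ctrl.camera_info(n)["eye"]; d=P(n,u,v,0)-e; d/=np.linalg.norm(d); M=np.eye(3)-np.outer(d,d); A.append(M);B.append(M@e)
    return np.linalg.solve(sum(A),sum(B))
def blobs(img,lo,hi,amin=8):
    h=cv2.cvtColor(img,cv2.COLOR_BGR2HSV); m=cv2.inRange(h,np.array(lo),np.array(hi)); n,_,s,c=cv2.connectedComponentsWithStats(m)
    return [(c[i].round(1),s[i]) for i in range(1,n) if s[i][4]>=amin]
def crop(img,x,y,w,h,f,name):
    cv2.imwrite("pics/"+name,cv2.resize(np.clip(img[y:y+h,x:x+w].astype(float)*1.3,0,255).astype(np.uint8),None,fx=f,fy=f,interpolation=cv2.INTER_CUBIC))
E
python3 - <<'E'
from h import *
t=cv2.imread("pics/top0.png");s=cv2.imread("pics/side0.png")
crop(t,330,175,110,160,3.75,"c1.png") if 0 else None
a=cv2.resize(t[175:335,330:440],None,fx=3.75,fy=3.75,interpolation=cv2.INTER_CUBIC)
b=cv2.resize(s[175:263,270:430],None,fx=2.4,fy=2.4,interpolation=cv2.INTER_CUBIC)
o=np.zeros((600,800,3),np.uint8);o[:a.shape[0],:a.shape[1]]=a;o[:b.shape[0],414:414+b.shape[1]]=b
cv2.imwrite("pics/c1.png",np.clip(o*1.4,0,255).astype(np.uint8))
for n,i in(("top",t),("side",s)):
  for nm,lo,hi in(("blue",(100,120,60),(125,255,255)),("red",(0,150,80),(6,255,255)),("green",(50,120,60),(75,255,255))):
    for c,st in blobs(i,lo,hi,12): print(n,nm,c,st, P(n,*c,0.014).round(3))
E
```

```text
top blue [416.   22.8] [414  20   5   7  13] [1.048 0.118 0.014]
top blue [366.7  60.6] [362  56  10  10  52] [0.964 0.219 0.014]
top blue [240.2 219.3] [228 217  24   6 120] [0.635 0.46  0.014]
top blue [226.1 295.7] [218 292  17   9  74] [0.49  0.48  0.014]
top blue [294.3 297.5] [290 295   9   6  48] [0.489 0.353 0.014]
top blue [289.3 318.4] [280 315  18   9  86] [0.45  0.362 0.014]
top blue [220.4 321.7] [217 319   8   6  44] [0.442 0.489 0.014]
top red [210.7 107.1] [208 104   7   8  29] [0.859 0.527 0.014]
top red [279.1 169.6] [274 168  11   6  18] [0.734 0.388 0.014]
top red [228.9 271.1] [222 269  15   5  62] [0.536 0.477 0.014]
top red [295.6 275.4] [292 273   8   6  47] [0.53  0.352 0.014]
top red [ 73.7 285. ] [ 62 278  24  14 138] [0.506 0.764 0.014]
top green [389.6 316.6] [384 311  12  12 108] [0.456 0.176 0.014]
side blue [190.7 124.2] [183 118  16  15 160] [ 1.15  -0.091  0.014]
side blue [182.8 176. ] [179 172   9  11  60] [0.996 0.151 0.014]
side blue [209.1 193.4] [197 185  27  18 248] [0.898 0.186 0.014]
side blue [353.1 296.2] [350 293   6   8  33] [0.491 0.348 0.014]
side blue [373.8 304.3] [370 299  10  13  87] [0.452 0.351 0.014]
side blue [247.1 311.6] [238 301  19  22 173] [0.635 0.46  0.014]
side blue [321.2 351.2] [314 341  15  20 140] [0.491 0.482 0.014]
side blue [348.9 364.6] [345 359   9  12  78] [0.444 0.486 0.014]
side red [178.4 196.5] [176 194   6   6  25] [0.951 0.227 0.014]
side red [105.5 222. ] [103 217   6  11  26] [1.024 0.371 0.014]
side red [159.8 228.3] [157 226   7   6  34] [0.912 0.339 0.014]
side red [228.5 251.6] [224 246  11  12  99] [0.748 0.341 0.014]
side red [128.9 253.6] [126 251   8   7  40] [0.912 0.429 0.014]
side red [331.6 288.1] [328 285   7   8  34] [0.532 0.346 0.014]
side red [295.  339.8] [287 330  17  20 126] [0.537 0.479 0.014]
side green [403.6 219.7] [399 216  11   9  78] [0.478 0.088 0.014]
```

View pics/c1.png

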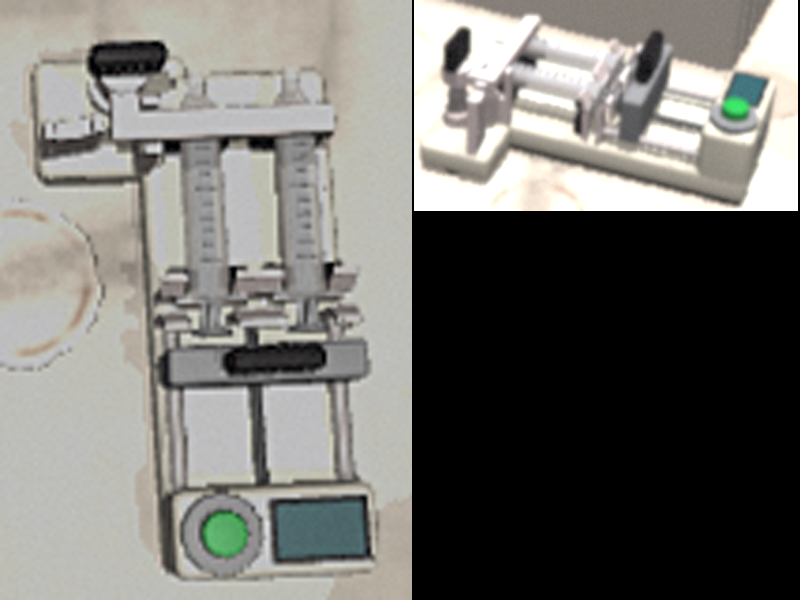

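```bash
cat >> h.py <<'E'
def fit(obs):
    # obs: (cam,u,v, pump xyz) -> x,y,yaw minimising in-plane error
    W=np.array([P(n,u,v,p[2])[:2] for n,u,v,p in obs]); L=np.array([p[:2] for *_,p in obs])
    w=W-W.mean(0); l=L-L.mean(0); th=np.arctan2((l[:,0]*w[:,1]-l[:,1]*w[:,0]).sum(),(l*w).sum())
    c,s=np.cos(th),np.sin(th); M=np.array([[c,-s],[s,c]]); t=W.mean(0)-M@L.mean(0)
    return t,th,(W-L@M.T-t)
E
python3 - <<'E'
from h import *
f=lambda x,y:(330+x/3.75,175+y/3.75)
g=lambda x,y:(270+(x-414)/2.4,175+y/2.4)
o=[("top",*f(33,64),(.127,.100,.03)),("top",*f(37,182),(.065,.100,.03)),("top",*f(140,182),(.065,.048,.03)),
("top",*f(170,490),(-.091,.048,.07)),("top",*f(373,486),(-.091,-.048,.07)),("top",*f(127,45),(.108,.060,.113)),("top",*f(275,350),(0,0,.108))]
t,th,r=fit(o[:6]);print(t,th);print(r.round(4))
gp=P("top",*f(275,350),.108)[:2]; c,s=np.cos(th),np.sin(th); M=np.array([[c,-s],[s,c]]); print("pushergrip",gp,M.T@(gp-t))
k=tri((389.6,316.6),(403.6,219.7));print("key",k,M.T@(k[:2]-t))
print("clampgrip tri",tri(f(127,57),g(457,48)),"pusher",tri(f(275,358),g(651,57)))
for n,p in dict(c1=(0.0435,.023,.062),).items(): print(n)
E
```

```text
[0.56777175 0.16693805] 0.05493639062459567
[[-0.0019 -0.0008]
 [-0.0004  0.    ]
 [-0.0024  0.0005]
 [ 0.0012 -0.0008]
 [-0.0009  0.0005]
 [ 0.0043  0.0005]]
pushergrip [0.53818584 0.16618855] [-0.02958244  0.00087616]
key [0.45782817 0.18638463 0.08307268] [-0.10870993  0.0254541 ]
clampgrip tri [0.67485941 0.23244456 0.10072533] pusher [0.53593154 0.16366339 0.0932222 ]
c1
```

```bash
cat >> h.py <<'E'
T0=np.array([0.5672,0.1669]); TH=0.055
def W(x,y): c,s=np.cos(TH),np.sin(TH); return T0+[c*x-s*y,s*x+c*y]
def pumpxy(w): c,s=np.cos(TH),np.sin(TH); d=np.array(w[:2])-T0; return np.array([c*d[0]+s*d[1],-s*d[0]+c*d[1]])
def pose():
    s=ctrl.get_state(); m=R.from_rotvec(s["tool_rot"]).as_matrix(); return [*s["position"],np.arctan2(m[1,0],m[0,0])%(2*np.pi)]
def legs(ts,start=None,vmax=.035,wmax=.12):
    p=np.array(start if start is not None else pose(),float); print("from",p.round(4))
    for t in ts:
        t=np.array(t,float); d=t-p; n=int(max(1,np.ceil(np.linalg.norm(d[:3])/vmax),np.ceil(abs(d[3])/wmax))); dp=d[3]/n
        A=sum(np.array([[np.cos(a),np.sin(a)],[np.sin(a),-np.cos(a)]]) for a in p[3]+dp*np.arange(n))
        s=np.linalg.solve(A,d[:2]); print(t.round(4),"n=%d: %.4f %.4f %.4f 0 0 %.4f"%(n,*s,-d[2]/n,-dp)); p=t
E
python3 - <<'E'
from h import *
print("analyser edge",P("top",470,100,.157),P("top",484,305,.157),P("top",490,305,.25))
g=W(-.030,0)
legs([(.29,-.2,.25,.6),(.31,.18,.25,1.626),(*g,.20,1.626),(*g,.100,1.626)])
E
```

```text
analyser edge [0.81781451 0.05985245 0.157     ] [0.47856208 0.04906353 0.157     ] [0.47781763 0.07274094 0.25      ]
from [ 0.2014 -0.4846  0.2479  0.3938]
[ 0.29 -0.2   0.25  0.6 ] n=9: 0.0235 -0.0234 -0.0002 0 0 -0.0229
[0.31  0.18  0.25  1.626] n=11: 0.0325 -0.0158 -0.0000 0 0 -0.0933
[0.5372 0.1653 0.2    1.626 ] n=7: -0.0039 0.0323 0.0071 0 0 -0.0000
[0.5372 0.1653 0.1    1.626 ] n=3: 0.0000 0.0000 0.0333 0 0 -0.0000
```

Call:
carry_out --series "0.0235 -0.0234 0 0 0 -0.023 1;0.0235 -0.0234 0 0 0 -0.023 1;0.0235 -0.0234 0 0 0 -0.023 1;0.0235 -0.0234 0 0 0 -0.023 1;0.0235 -0.0234 0 0 0 -0.023 1;0.0235 -0.0234 0 0 0 -0.023 1;0.0235 -0.0234 0 0 0 -0.023 1;0.0235 -0.0234 0 0 0 -0.023 1;0.0235 -0.0234 0 0 0 -0.023 1"

```text
time: 0.85
position: [0.2899, -0.1988, 0.2481]
tool_rot: [-3.0, -0.931, 0.0]
wrist_force: [-0.1, -0.2, -0.4]
grip_width: 0.0852
grip_force: 0.0
```

Call:
carry_out --series "0.0325 -0.0158 0 0 0 -0.0933 0.6;0.0325 -0.0158 0 0 0 -0.0933 0.6;0.0325 -0.0158 0 0 0 -0.0933 0.6;0.0325 -0.0158 0 0 0 -0.0933 0.6;0.0325 -0.0158 0 0 0 -0.0933 0.6;0.0325 -0.0158 0 0 0 -0.0933 0.6;0.0325 -0.0158 0 0 0 -0.0933 0.6;0.0325 -0.0158 0 0 0 -0.0933 0.6;0.0325 -0.0158 0 0 0 -0.0933 0.6;0.0325 -0.0158 0 0 0 -0.0933 0.6"

```text
time: 1.68
position: [0.3234, 0.1482, 0.2482]
tool_rot: [-2.257, -2.185, -0.0]
wrist_force: [1.8, -0.1, 0.4]
grip_width: 0.0509
grip_force: 0.0
```

```bash
python3 - <<'E'
from h import *
g=W(-.030,0)
s=ctrl.get_state();print(s["time"],s["joint_positions"].round(2),s["wrist_force"],s["grip_width"])
legs([(*g,.20,1.626),(*g,.100,1.626)])
E
```

```text
1.6833 [ 0.2  -0.03 -0.4   1.21  0.    1.8 ] [ 1.8093837  -0.06547414  0.40551456] 0.05088018423440267
from [0.3234 0.1482 0.2482 1.5384]
[0.5372 0.1653 0.2    1.626 ] n=7: 0.0023 0.0306 0.0069 0 0 -0.0125
[0.5372 0.1653 0.1    1.626 ] n=3: 0.0000 0.0000 0.0333 0 0 -0.0000
```

Call:
carry_out --series "0.0023 0.0306 0.007 0 0 -0.0125 0.6;0.0023 0.0306 0.007 0 0 -0.0125 0.6;0.0023 0.0306 0.007 0 0 -0.0125 0.6;0.0023 0.0306 0.007 0 0 -0.0125 0.6;0.0023 0.0306 0.007 0 0 -0.0125 0.6;0.0023 0.0306 0.007 0 0 -0.0125 0.6;0.0023 0.0306 0.007 0 0 -0.0125 0.6;0 0 0.02 0 0 0 0.6;0 0 0.02 0 0 0 0.6;0 0 0 0 0 0 0.6"

```text
time: 2.52
position: [0.5366, 0.1624, 0.1556]
tool_rot: [-2.162, -2.274, 0.007]
wrist_force: [-0.1, -0.3, -0.7]
grip_width: 0.0511
grip_force: 0.0
```

```bash
python3 - <<'E'
from h import *
g=W(-.030,0)
legs([(*g,.100,1.626)])
t=ctrl.read_camera("top");s=ctrl.read_camera("side")
a=cv2.resize(t[170:340,330:440],None,fx=3.5,fy=3.5);b=cv2.resize(s[130:263,270:430],None,fx=2.5,fy=2.5)
o=np.zeros((600,800,3),np.uint8);o[:a.shape[0],:a.shape[1]]=a;o[:b.shape[0],390:390+b.shape[1]]=b
cv2.imwrite("pics/c2.png",np.clip(o*1.4,0,255).astype(np.uint8))
E
```

```text
from [0.5366 0.1624 0.1556 1.6211]
[0.5372 0.1653 0.1    1.626 ] n=2: 0.0014 0.0004 0.0278 0 0 -0.0024
```

View pics/c2.png

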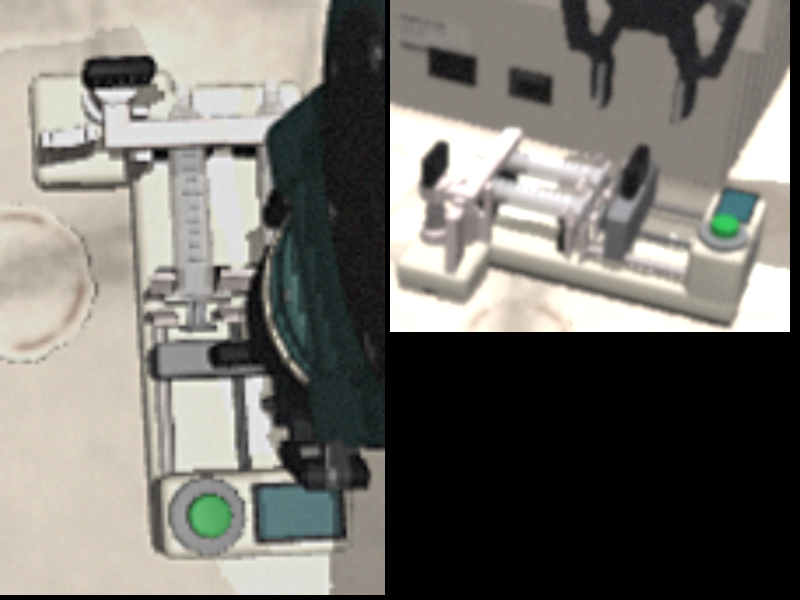

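Call:
carry_out --series "0.0014 0.0005 0.026 0 0 -0.002 0.6;0.0014 0.0005 0.026 0 0 -0.002 0.6;0 0 0 0 0 0 0;0 0 0 0 0 0 0;0 0 0 0 0 0 0;0 0 0 0 0 0 0;0 0 0 0 0 0 0" --newtons 40

```text
time: 3.2
position: [0.5396, 0.1657, 0.1093]
tool_rot: [2.159, 2.28, 0.003]
wrist_force: [-2.8, 0.3, 7.1]
grip_width: 0.0111
grip_force: 41.2
```

Call:
carry_out --series "0 -0.0075 0 0 0 0 0;0 -0.0075 0 0 0 0 0;0 -0.0075 0 0 0 0 0;0 -0.0075 0 0 0 0 0;0 -0.0075 0 0 0 0 0;0 -0.0075 0 0 0 0 0;0 0 0 0 0 0 0;0 0 0 0 0 0 0"

```text
time: 3.87
position: [0.4943, 0.163, 0.1093]
tool_rot: [2.159, 2.28, 0.003]
wrist_force: [-1.7, -2.4, 13.0]
grip_width: 0.011
grip_force: 42.0
```

Call:
carry_out --series "0 0 0 0 0 0 0.35;0 0 0 0 0 0 0.35;0 0 0 0 0 0 0.35;0 0 -0.025 0 0 0 0.35;0 0 -0.025 0 0 0 0.35;0 0 -0.025 0 0 0 0.35;0 0 0 0 0 0 0.35"

```text
time: 4.45
position: [0.4956, 0.1634, 0.1866]
tool_rot: [2.158, 2.279, 0.007]
wrist_force: [0.1, -0.1, -0.6]
grip_width: 0.0299
grip_force: 0.0
```

```bash
python3 - <<'E'
from h import *
g=W(.108,.060); print(g,ctrl.get_state()["grip_width"])
legs([(*g,.185,4.768),(*g,.106,4.768)])
E
```

```text
[0.67173835 0.23274628] 0.029887792517665747
from [0.4956 0.1634 0.1866 1.6253]
[0.6717 0.2327 0.185  4.768 ] n=27: -0.0102 0.0041 0.0001 0 0 -0.1164
[0.6717 0.2327 0.106  4.768 ] n=3: -0.0000 -0.0000 0.0263 0 0 -0.0000
```

Call:
carry_out --series "0.0099 0.0302 0 0 0 0 0.35;0.0099 0.0302 0 0 0 0 0.35;0.0099 0.0302 0 0 0 0 0.35;0.0099 0.0302 0 0 0 0 0.35;0.0099 0.0302 0 0 0 0 0.35;0.0099 0.0302 0 0 0 0 0.35;0 0 0 0 0 -0.12 0.35;0 0 0 0 0 -0.12 0.35;0 0 0 0 0 -0.12 0.35;0 0 0 0 0 -0.12 0.35"

```text
time: 5.28
position: [0.6718, 0.2324, 0.1817]
tool_rot: [-1.548, -2.733, 0.001]
wrist_force: [0.3, -0.7, -0.2]
grip_width: 0.0298
grip_force: 0.0
```

Call:
carry_out --series "0 0 0 0 0 -0.12 0.35;0 0 0 0 0 -0.12 0.35;0 0 0 0 0 -0.12 0.35;0 0 0 0 0 -0.12 0.35;0 0 0 0 0 -0.12 0.35;0 0 0 0 0 -0.12 0.35;0 0 0 0 0 -0.12 0.35;0 0 0 0 0 -0.12 0.35;0 0 0 0 0 -0.12 0.35;0 0 0 0 0 -0.12 0.35"

```text
time: 6.12
position: [0.6716, 0.2323, 0.1819]
tool_rot: [0.266, -3.13, 0.0]
wrist_force: [0.2, -0.5, -0.8]
grip_width: 0.0298
grip_force: 0.0
```

Call:
carry_out --series "0 0 0 0 0 -0.12 0.35;0 0 0 0 0 -0.12 0.35;0 0 0 0 0 -0.12 0.35;0 0 0 0 0 -0.12 0.35;0 0 0 0 0 -0.12 0.35;0 0 0 0 0 -0.12 0.35;0 0 0 0 0 -0.06 0.35;0 0 0.02 0 0 0 0.35;0 0 0.02 0 0 0 0.35;0 0 0 0 0 0 0.35"

```text
time: 6.95
position: [0.6702, 0.232, 0.1385]
tool_rot: [1.426, -2.794, -0.002]
wrist_force: [-0.8, 0.7, -0.7]
grip_width: 0.0297
grip_force: 0.0
```

```bash
python3 - <<'E'
from h import *
g=(.673,.2325)
legs([(*g,.106,4.768)])
t=ctrl.read_camera("top");s=ctrl.read_camera("side")
a=cv2.resize(t[160:340,330:440],None,fx=3.3,fy=3.3);b=cv2.resize(s[110:263,270:430],None,fx=2.7,fy=2.7)
o=np.zeros((600,800,3),np.uint8);o[:a.shape[0],:a.shape[1]]=a;o[:b.shape[0],365:365+b.shape[1]]=b
cv2.imwrite("pics/c3.png",np.clip(o*1.4,0,255).astype(np.uint8))
E
```

```text
from [0.6702 0.232  0.1385 4.0853]
[0.673  0.2325 0.106  4.768 ] n=6: -0.0002 -0.0004 0.0054 0 0 -0.1138
```

View pics/c3.png

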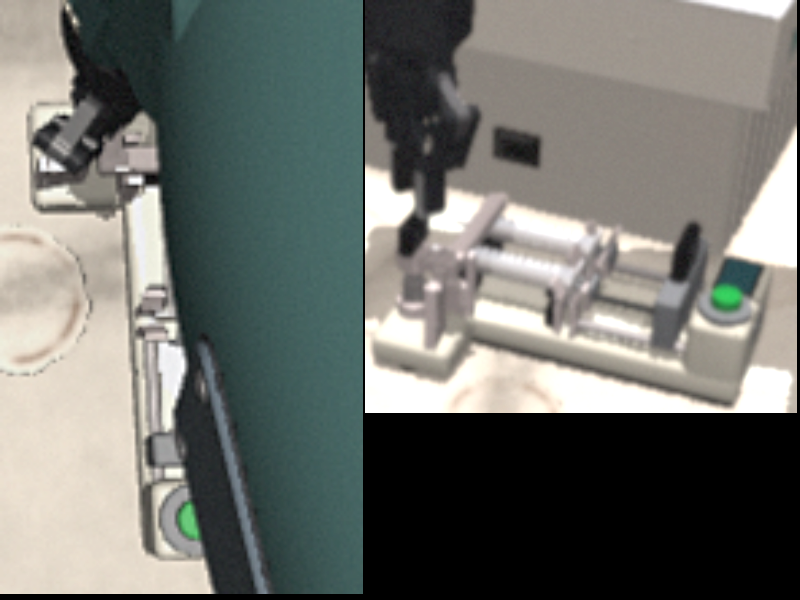

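Call:
carry_out --series "0 0 0 0 0 -0.114 0.35;0 0 0 0 0 -0.114 0.35;0 0 0 0 0 -0.114 0.35;0 0 0 0 0 -0.114 0.35;0 0 0 0 0 -0.114 0.35;0 0 0 0 0 -0.114 0.35;0 -0.002 0 0 0 0 0.35;0 0 0 0 0 0 0.35"

```text
time: 7.72
position: [0.6744, 0.2325, 0.1434]
tool_rot: [-2.279, 2.161, -0.001]
wrist_force: [-0.3, 0.2, -0.2]
grip_width: 0.0297
grip_force: 0.0
```

```bash
python3 - <<'E'
from h import *
legs([(.673,.2325,.106,4.768)])
t=ctrl.read_camera("top");s=ctrl.read_camera("side")
a=cv2.resize(t[165:265,330:400],None,fx=5,fy=5);b=cv2.resize(s[120:250,270:340],None,fx=4.5,fy=4.5)
o=np.zeros((600,800,3),np.uint8);o[:a.shape[0],:a.shape[1]]=a;o[:b.shape[0],365:365+b.shape[1]]=b
cv2.imwrite("pics/c4.png",np.clip(o*1.7,0,255).astype(np.uint8))
E
```

```text
from [0.6744 0.2325 0.1434 4.7656]
[0.673  0.2325 0.106  4.768 ] n=2: -0.0000 0.0007 0.0187 0 0 -0.0012
```

View pics/c4.png

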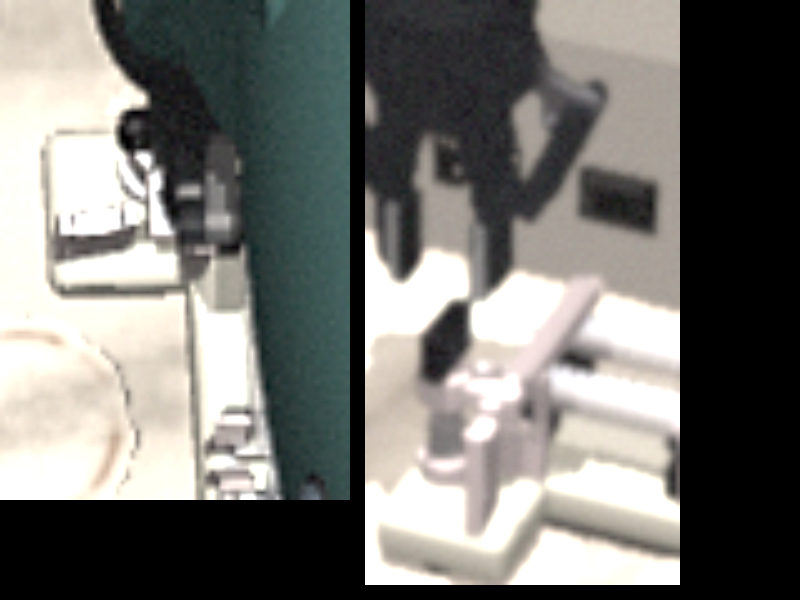

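Call:
carry_out --series "0 0.0007 0.0187 0 0 0 0.35;0 0.0007 0.0187 0 0 0 0.35;0 0 0 0 0 0 0.35;0 0 0 0 0 0 0;0 0 0 0 0 0 0;0 0 0 0 0 0 0;0 0 0 0 0 0 0" --newtons 90

```text
time: 8.4
position: [0.6732, 0.2323, 0.106]
tool_rot: [-2.281, 2.158, -0.002]
wrist_force: [6.2, -0.6, -4.2]
grip_width: 0.0104
grip_force: 88.6
```

Call:
carry_out --series "0 0 -0.004 0 0 0 0;0 0 -0.004 0 0 0 0;0 0 -0.004 0 0 0 0;0 0 -0.004 0 0 0 0;0 0 -0.004 0 0 0 0;0 0 -0.002 0 0 0 0;0 0 0 0 0 0 0"

```text
time: 8.98
position: [0.6731, 0.2323, 0.1281]
tool_rot: [-2.282, 2.158, -0.002]
wrist_force: [5.7, -1.0, -8.6]
grip_width: 0.0106
grip_force: 88.2
```

Call:
carry_out --series "0 -0.001 0 0 0 0.1 0;0 0 0 0 0 0.1 0;0 0 0 0 0 0.1 0;0 0 0 0 0 0.1 0;0 0 0 0 0 0.1 0;0 0 0 0 0 0.1 0;0 0 0 0 0 0.1 0;0 0 0 0 0 0.1 0"

```text
time: 9.65
position: [0.6729, 0.2326, 0.1271]
tool_rot: [1.255, -2.879, -0.001]
wrist_force: [0.1, 1.3, -8.0]
grip_width: 0.01
grip_force: 91.8
```

Call:
carry_out --series "0 0 0 0 0 0.1 0;0 0 0 0 0 0.1 0;0 0 0 0 0 0.1 0;0 0 0 0 0 0.1 0;0 0 0 0 0 0.1 0;0 0 0 0 0 0.1 0;0 0 0 0 0 0.05 0;0 0 0 0 0 0 0"

```text
time: 10.32
position: [0.6728, 0.233, 0.1271]
tool_rot: [0.274, -3.129, -0.002]
wrist_force: [-1.2, 4.2, -8.3]
grip_width: 0.0107
grip_force: 91.7
```

```bash
python3 - <<'E'
from h import *
print(pose(),ctrl.get_state()["wrist_torque"],ctrl.get_state()["wrist_force"])
t=ctrl.read_camera("top");s=ctrl.read_camera("side")
a=cv2.resize(t[165:265,310:400],None,fx=4,fy=4);b=cv2.resize(s[120:270,250:400],None,fx=2.8,fy=2.8)
o=np.zeros((420,790,3),np.uint8);o[:a.shape[0],:a.shape[1]]=a;o[:b.shape[0],365:365+b.shape[1]]=b
cv2.imwrite("pics/c5.png",np.clip(o*1.7,0,255).astype(np.uint8))
E
```

```text
[np.float64(0.6728019248877604), np.float64(0.23295099527987284), np.float64(0.12711275082219456), np.float64(3.316518285973594)] [1.01337017 0.1690218  0.04048879] [-1.16063252  4.2276191  -8.33820397]
```

View pics/c5.png

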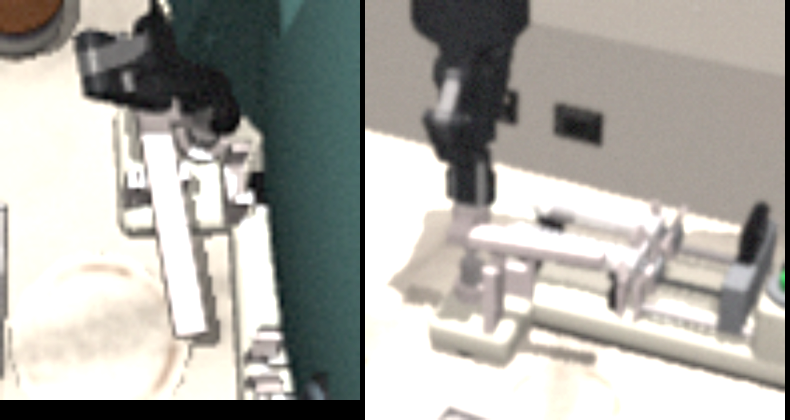

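Call:
carry_out --series "0 0 0.003 0 0 0 0;0 0 0.003 0 0 0 0;0 0 0.003 0 0 0 0;0 0 0.003 0 0 0 0;0 0 0.003 0 0 0 0;0 0 0.003 0 0 0 0;0 0 0 0 0 0 0"

```text
time: 11.0
position: [0.6731, 0.2329, 0.1108]
tool_rot: [-0.282, 3.128, 0.001]
wrist_force: [-6.3, 3.3, 9.0]
grip_width: 0.0102
grip_force: 94.2
```

Call:
carry_out --series "0 0 0 0 0 0 0.35;0 0 0 0 0 0 0.35;0 0 0 0 0 0 0.35;0 0 -0.03 0 0 0 0.35;0 0 -0.03 0 0 0 0.35;0 0 0 0 0 0 0.35"

```text
time: 11.5
position: [0.6753, 0.2326, 0.1747]
tool_rot: [-0.279, 3.122, 0.001]
wrist_force: [1.0, 0.9, 0.8]
grip_width: 0.03
grip_force: 0.0
```

```bash
python3 - <<'E'
from h import *
o=[("top",219,213.5,(.1175,.09,.011)),("top",312,216,(.1175,-.09,.011)),("top",307,339,(-.1175,-.09,.011)),("top",211,335,(-.1175,.09,.011))]
print(fit(o))
for y in(.023,-.023): print(W(.040,y))
g=W(.040,.023); legs([(*g,.165,3.197),(*g,.064,3.197)])
s=ctrl.read_camera("side"); cv2.imwrite("pics/s1.png",s)
E
```

```text
(array([0.53028505, 0.41452338]), np.float64(-0.019683156069678888), array([[-0.00349422, -0.00086587],
       [-0.00200492,  0.00090302],
       [ 0.00214428,  0.00146125],
       [ 0.00335485, -0.0014984 ]]))
[0.60587515 0.19206411]
[0.60840388 0.14613367]
from [0.6753 0.2326 0.1747 3.3196]
[0.6059 0.1921 0.165  3.197 ] n=3: 0.0248 -0.0102 0.0032 0 0 0.0409
[0.6059 0.1921 0.064  3.197 ] n=3: -0.0000 0.0000 0.0337 0 0 -0.0000
```

Call:
carry_out --series "0.0248 -0.0102 0.0032 0 0 0.041 0.35;0.0248 -0.0102 0.0032 0 0 0.041 0.35;0.0248 -0.0102 0.0032 0 0 0.041 0.35;0 0 0.033 0 0 0 0.35;0 0 0.03 0 0 0 0.35;0 0 0.015 0 0 0 0.35;0 0 0 0 0 0 0.35"

```text
time: 12.13
position: [0.6017, 0.1913, 0.0776]
tool_rot: [0.086, -3.135, 0.002]
wrist_force: [-1.0, -0.3, -1.0]
grip_width: 0.0302
grip_force: 0.0
```

```bash
python3 - <<'E'
from h import *
g=W(.040,.023);legs([(*g,.064,3.197)])
t=ctrl.read_camera("top");s=ctrl.read_camera("side")
a=cv2.resize(t[165:265,310:400],None,fx=4,fy=4);b=cv2.resize(s[120:270,250:400],None,fx=2.8,fy=2.8)
o=np.zeros((420,790,3),np.uint8);o[:a.shape[0],:a.shape[1]]=a;o[:b.shape[0],365:365+b.shape[1]]=b
cv2.imwrite("pics/c6.png",np.clip(o*1.7,0,255).astype(np.uint8))
E
```

```text
from [0.6017 0.1913 0.0776 3.1964]
[0.6059 0.1921 0.064  3.197 ] n=1: -0.0042 0.0005 0.0136 0 0 -0.0006
```

View pics/c6.png

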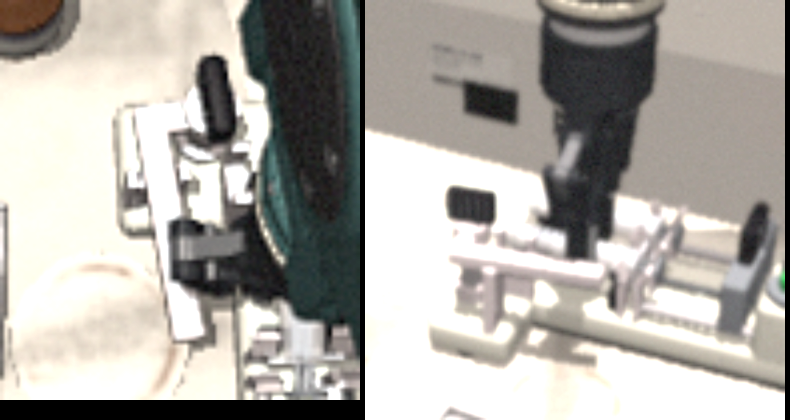

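Call:
carry_out --series "-0.004 0 0.0135 0 0 0 0.35;0 0 0 0 0 0 0.35;0 0 0 0 0 0 0;0 0 0 0 0 0 0;0 0 0 0 0 0 0;0 0 0 0 0 0 0;0 0 -0.015 0 0 0 0;0 0 -0.03 0 0 0 0;0 0 -0.03 0 0 0 0;0 0 0 0 0 0 0" --newtons 40

```text
time: 13.07
position: [0.6098, 0.1926, 0.1486]
tool_rot: [-0.086, 3.133, 0.002]
wrist_force: [0.6, 0.2, 0.4]
grip_width: 0.0182
grip_force: 39.1
```

```bash
python3 - <<'E'
from h import *
g=(.577,.417)
legs([(.59,.30,.14,3.197),(*g,.14,4.71-.02),(*g,.024,4.69)])
E
```

```text
from [0.6098 0.1926 0.1486 3.1964]
[0.59  0.3   0.14  3.197] n=4: 0.0035 0.0271 0.0021 0 0 -0.0001
[0.577 0.417 0.14  4.69 ] n=13: -0.0059 0.0080 -0.0000 0 0 -0.1148
[0.577 0.417 0.024 4.69 ] n=4: -0.0000 -0.0000 0.0290 0 0 -0.0000
```

Call:
carry_out --series "0.0035 0.027 0.002 0 0 0 0;0.0035 0.027 0.002 0 0 0 0;0.0035 0.027 0.002 0 0 0 0;0.0035 0.027 0.002 0 0 0 0;-0.0059 0.008 0 0 0 -0.115 0;-0.0059 0.008 0 0 0 -0.115 0;-0.0059 0.008 0 0 0 -0.115 0;-0.0059 0.008 0 0 0 -0.115 0;-0.0059 0.008 0 0 0 -0.115 0"

```text
time: 13.82
position: [0.605, 0.3458, 0.1349]
tool_rot: [-0.981, 2.984, -0.0]
wrist_force: [-0.5, -0.2, -0.2]
grip_width: 0.0186
grip_force: 39.2
```

Call:
carry_out --series "-0.0059 0.008 0 0 0 -0.115 0;-0.0059 0.008 0 0 0 -0.115 0;-0.0059 0.008 0 0 0 -0.115 0;-0.0059 0.008 0 0 0 -0.115 0;-0.0059 0.008 0 0 0 -0.115 0;-0.0059 0.008 0 0 0 -0.115 0;-0.0059 0.008 0 0 0 -0.115 0;-0.0059 0.008 0 0 0 -0.115 0;0 0 0.03 0 0 0 0;0 0 0 0 0 0 0"

```text
time: 14.65
position: [0.5733, 0.4158, 0.1011]
tool_rot: [2.196, -2.241, -0.002]
wrist_force: [0.4, 0.0, -1.5]
grip_width: 0.0182
grip_force: 39.2
```

```bash
python3 - <<'E'
from h import *
print(ctrl.get_state()["grip_width"])
legs([(.577,.415,.024,4.69)])
t=ctrl.read_camera("top");s=ctrl.read_camera("side")
a=cv2.resize(t[140:345,180:330],None,fx=2.9,fy=2.9);b=cv2.resize(s[210:390,210:410],None,fx=1.8,fy=1.8)
o=np.zeros((600,800,3),np.uint8);o[:a.shape[0],:a.shape[1]]=a;o[:b.shape[0],438:438+b.shape[1]]=b
cv2.imwrite("pics/c7.png",np.clip(o*1.4,0,255).astype(np.uint8))
E
```

```text
0.018212385472706354
from [0.5733 0.4158 0.1011 4.6922]
[0.577 0.415 0.024 4.69 ] n=3: 0.0002 -0.0012 0.0257 0 0 0.0007
```

View pics/c7.png

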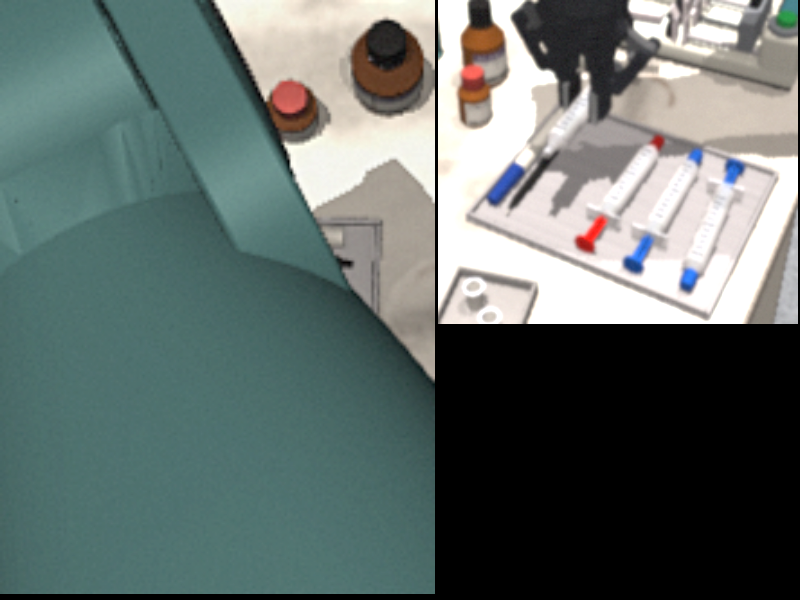

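Call:
carry_out --series "0 -0.0015 0.026 0 0 0 0;0 -0.001 0.026 0 0 0 0;0 -0.001 0.02 0 0 0 0;0 0 0.004 0 0 0 0;0 0 0 0 0 0 0;0 0 0 0 0 0 0"

```text
time: 15.25
position: [0.5794, 0.4163, 0.0305]
tool_rot: [-2.196, 2.244, -0.001]
wrist_force: [-0.2, 0.1, -0.2]
grip_width: 0.0185
grip_force: 39.2
```

Call:
carry_out --series "0 0 0.004 0 0 0 0;0 0 0.003 0 0 0 0;0 0 0 0 0 0 0;0 0 0 0 0 0 0"

```text
time: 15.58
position: [0.5786, 0.4161, 0.0221]
tool_rot: [-2.198, 2.245, -0.0]
wrist_force: [0.5, -0.6, -0.3]
grip_width: 0.0188
grip_force: 39.2
```

Call:
carry_out --series "0 0 0.001 0 0 0 0.3;0 0 0 0 0 0 0.33;0 0 0 0 0 0 0.35;0 0 0 0 0 0 0.35;0 0 -0.03 0 0 0 0.35;0 0 -0.03 0 0 0 0.35;0 0 -0.03 0 0 0 0.35;0.03 0.02 0 0 0 0 0.35;0.03 0.02 0 0 0 0 0.35;0.03 0.02 0 0 0 0 0.35"

```text
time: 16.42
position: [0.5161, 0.3267, 0.1112]
tool_rot: [-2.198, 2.243, -0.001]
wrist_force: [0.4, -0.4, 0.3]
grip_width: 0.0295
grip_force: 0.0
```

Call:
carry_out --series "0.03 0.03 -0.01 0 0 0 0.35;0.03 0.03 -0.01 0 0 0 0.35;0.02 0.03 -0.01 0 0 0 0.35;0.02 0.03 -0.01 0 0 0 0.35;0 0 0 0 0 0 0.35"

```text
time: 16.83
position: [0.3926, 0.2301, 0.1515]
tool_rot: [2.197, -2.245, -0.0]
wrist_force: [3.1, 1.0, 1.0]
grip_width: 0.0297
grip_force: 0.0
```

```bash
cat >> h.py <<'E'
def syr(img):
    """coloured syringe ends in the tray: rod (larger) and cap, top view"""
    for nm,lo,hi in(("blue",(100,110,50),(125,255,255)),("red",(0,140,70),(6,255,255))):
        B=[(P("top",*c,.014),s[4]) for c,s in blobs(img,lo,hi,12)]
        B=[b for b in B if .41<b[0][0]<.60 and .31<b[0][1]<.52]
        for b in B: print(nm,b[0][:2].round(4),b[1])
E
python3 - <<'E'
from h import *
print(pose())
t=ctrl.read_camera("top");s=ctrl.read_camera("side");syr(t)
a=cv2.resize(t[140:345,180:330],None,fx=2.9,fy=2.9);b=cv2.resize(s[210:390,210:410],None,fx=1.8,fy=1.8)
o=np.zeros((600,800,3),np.uint8);o[:a.shape[0],:a.shape[1]]=a;o[:b.shape[0],438:438+b.shape[1]]=b
cv2.imwrite("pics/c8.png",np.clip(o*1.4,0,255).astype(np.uint8))
E
```

```text
[np.float64(0.39262846798268275), np.float64(0.23005483543792513), np.float64(0.15150678072566348), np.float64(4.690873869315075)]
blue [0.4899 0.4805] 81
blue [0.4888 0.3533] 50
blue [0.4504 0.3617] 90
blue [0.4426 0.4882] 47
red [0.536  0.4798] 78
red [0.5297 0.352 ] 48
```

View pics/c8.png

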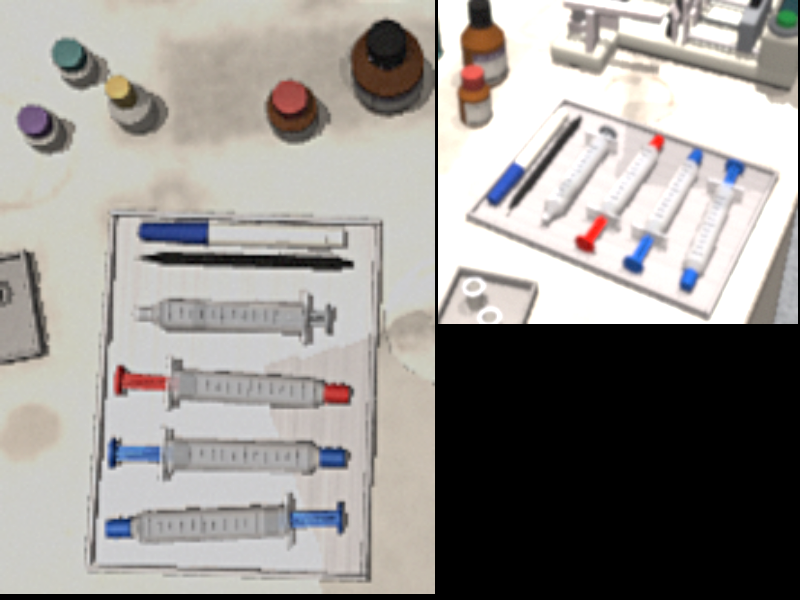

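```bash
python3 - <<'E'
from h import *
f=lambda x,y:P("top",180+x/2.9,140+y/2.9,.014)
print("blue1 mid by ends",f(105+68*1.595,526),"flange",f(291,521),"thumb",f(345,518),"nozzle",f(105,528),"wall",f(235,572))
print("blue2",f(108+82*1.6,455),"flange",f(168,453))
m=(.4466,.4290)
legs([(*m,.10,4.773),(*m,.0235,4.773)])
E
```

```text
blue1 mid by ends [0.44382472 0.42738232 0.014     ] flange [0.44765666 0.37815005 0.014     ] thumb [0.45002703 0.34380193 0.014     ] nozzle [0.44159763 0.49623901 0.014     ] wall [0.41536179 0.41272038 0.014     ]
blue2 [0.48885227 0.41250408 0.014     ] flange [0.48946021 0.45816782 0.014     ]
from [0.397  0.2322 0.1508 4.6909]
[0.4466 0.429  0.1    4.773 ] n=6: -0.0327 -0.0087 0.0085 0 0 -0.0137
[0.4466 0.429  0.0235 4.773 ] n=3: -0.0000 -0.0000 0.0255 0 0 -0.0000
```

Call:
carry_out --series "-0.0325 -0.0085 0.0085 0 0 -0.0137 0.3;-0.0325 -0.0085 0.0085 0 0 -0.0137 0.3;-0.0325 -0.0085 0.0085 0 0 -0.0137 0.3;-0.0325 -0.0085 0.0085 0 0 -0.0137 0.3;-0.0325 -0.0085 0.0085 0 0 -0.0137 0.3;-0.0325 -0.0085 0.0085 0 0 -0.0137 0.3;0 0 0.025 0 0 0 0.29;0 0 0.015 0 0 0 0.29;0 0 0 0 0 0 0.29;0 0 0 0 0 0 0.29"

```text
time: 17.77
position: [0.4457, 0.4283, 0.058]
tool_rot: [2.287, -2.151, -0.001]
wrist_force: [0.3, -0.9, 0.3]
grip_width: 0.0249
grip_force: 0.0
```

```bash
python3 - <<'E'
from h import *
print(ctrl.get_state()["grip_width"]);legs([(.446,.4275,.0235,4.773)])
t=ctrl.read_camera("top");s=ctrl.read_camera("side");syr(t)
for c,b in blobs(s,(100,120,60),(125,255,255),12): print(c,b,P("side",*c,.014).round(4))
b=cv2.resize(s[250:390,280:420],None,fx=4,fy=4);cv2.imwrite("pics/c9.png",np.clip(b*1.4,0,255).astype(np.uint8))
E
```

```text
0.024924968232779558
from [0.4457 0.4283 0.058  4.7737]
[0.446  0.4275 0.0235 4.773 ] n=1: 0.0009 -0.0002 0.0345 0 0 0.0007
blue [0.4888 0.3531] 47
blue [0.45  0.362] 85
red [0.5358 0.4687] 24
red [0.5295 0.352 ] 46
[190.8 123.7] [183 118  16  15 154] [ 1.1516 -0.0935  0.014 ]
[240.7 176.7] [237 171   8  11  29] [0.8741 0.092  0.014 ]
[182.8 176.3] [179 172   8  11  59] [0.9956 0.1518 0.014 ]
[209.  193.1] [197 185  25  18 245] [0.8993 0.1852 0.014 ]
[247.1 311.6] [238 301  19  22 174] [0.6355 0.46   0.014 ]
[321.1 351.5] [314 341  15  20 136] [0.4911 0.4822 0.014 ]
[348.9 364.9] [345 360   9  11  74] [0.4436 0.487  0.014 ]
```

View pics/c9.png

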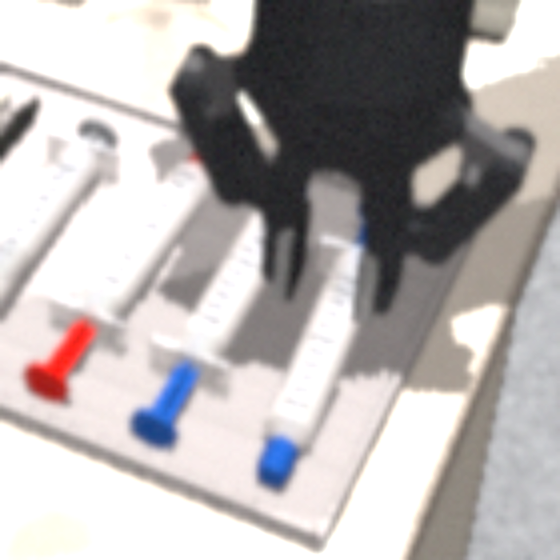

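Call:
carry_out --series "0.0008 0 0.02 0 0 0 0.29;0 0 0.012 0 0 0 0.29;0 0 0 0 0 0 0.29;0 0 0 0 0 0 0.29"

```text
time: 18.2
position: [0.4461, 0.4273, 0.0278]
tool_rot: [-2.287, 2.153, -0.0]
wrist_force: [-0.0, -0.4, -0.4]
grip_width: 0.0247
grip_force: 0.0
```

Call:
carry_out --series "0 0 0.004 0 0 0 0.29;0 0 0 0 0 0 0.29;0 0 0 0 0 0 0;0 0 0 0 0 0 0;0 0 0 0 0 0 0;0 0 0 0 0 0 0" --newtons 50

```text
time: 18.7
position: [0.4462, 0.4275, 0.0237]
tool_rot: [-2.287, 2.152, -0.001]
wrist_force: [-0.5, -0.8, 7.2]
grip_width: 0.0183
grip_force: 49.0
```

Call:
carry_out --series "0 0 -0.015 0 0 0 0;0 0 -0.03 0 0 0 0;0 0 -0.03 0 0 0 0;0 0 -0.03 0 0 0 0;0 0 0 0 0 0 0;0 0 0 0 0 0 0"

```text
time: 19.2
position: [0.4465, 0.4279, 0.1295]
tool_rot: [-2.286, 2.15, -0.001]
wrist_force: [0.6, -0.0, -2.0]
grip_width: 0.0179
grip_force: 49.0
```

```bash
python3 - <<'E'
from h import *
g=W(.0435,.023)
legs([(.50,.33,.15,4.773),(.58,.25,.15,3.197),(*g,.15,3.197),(*g,.085,3.197)])
s=ctrl.read_camera("side")
for c,b in blobs(s,(100,120,60),(125,255,255),12): print(c,b[4])
E
```

```text
from [0.4465 0.4279 0.1295 4.7735]
[0.5   0.33  0.15  4.773] n=4: 0.0252 -0.0119 -0.0051 0 0 0.0001
[0.58  0.25  0.15  3.197] n=14: 0.0010 -0.0089 -0.0000 0 0 0.1126
[0.6094 0.1923 0.15   3.197 ] n=2: -0.0131 -0.0296 -0.0000 0 0 -0.0000
[0.6094 0.1923 0.085  3.197 ] n=2: -0.0000 0.0000 0.0325 0 0 -0.0000
[190.8 124.1] 164
[182.7 176. ] 59
[240.4 175.5] 19
[209.  193.5] 227
[351.8 295.5] 13
[247.1 311.6] 172
[353.  315.4] 90
[321.1 351.5] 136
```

Call:
carry_out --series "0.025 -0.012 -0.008 0 0 0 0;0.025 -0.012 -0.008 0 0 0 0;0.025 -0.012 -0.008 0 0 0 0;0.025 -0.012 -0.008 0 0 0 0;0.001 -0.009 0 0 0 0.1125 0;0.001 -0.009 0 0 0 0.1125 0;0.001 -0.009 0 0 0 0.1125 0;0.001 -0.009 0 0 0 0.1125 0;0.001 -0.009 0 0 0 0.1125 0;0.001 -0.009 0 0 0 0.1125 0"

```text
time: 20.08
position: [0.5501, 0.3127, 0.1581]
tool_rot: [1.438, -2.791, -0.0]
wrist_force: [-0.4, -0.1, -1.4]
grip_width: 0.018
grip_force: 48.9
```

Call:
carry_out --series "0.001 -0.009 0 0 0 0.1125 0;0.001 -0.009 0 0 0 0.1125 0;0.001 -0.009 0 0 0 0.1125 0;0.001 -0.009 0 0 0 0.1125 0;0.001 -0.009 0 0 0 0.1125 0;0.001 -0.009 0 0 0 0.1125 0;0.001 -0.009 0 0 0 0.1125 0;0.001 -0.009 0 0 0 0.1125 0;0 0 0 0 0 0 0;0 0 0 0 0 0 0"

```text
time: 20.92
position: [0.5805, 0.2499, 0.1588]
tool_rot: [0.094, -3.138, 0.001]
wrist_force: [-0.5, 0.2, 0.6]
grip_width: 0.0182
grip_force: 48.9
```

```bash
python3 - <<'E'
from h import *
g=W(.0435,.023); print(ctrl.get_state()["grip_width"])
legs([(*g,.15,3.197),(*g,.10,3.197)])
E
```

```text
0.01816802568184406
from [0.5805 0.2499 0.1588 3.2013]
[0.6094 0.1923 0.15   3.197 ] n=2: -0.0127 -0.0296 0.0044 0 0 0.0021
[0.6094 0.1923 0.1    3.197 ] n=2: -0.0000 0.0000 0.0250 0 0 -0.0000
```

Call:
carry_out --series "-0.0127 -0.0296 0.0044 0 0 0.002 0;-0.0127 -0.0296 0.0044 0 0 0.002 0;0 0 0.025 0 0 0 0;0 0 0.022 0 0 0 0;0 0 0 0 0 0 0;0 0 0 0 0 0 0;0 0 0 0 0 0 0"

```text
time: 21.5
position: [0.6097, 0.1931, 0.105]
tool_rot: [-0.087, 3.14, 0.0]
wrist_force: [-0.4, -0.1, -0.8]
grip_width: 0.0181
grip_force: 49.0
```

```bash
python3 - <<'E'
from h import *
p=pose();print(p,pumpxy(p)); z=p[2]-.009
t=ctrl.read_camera("top");s=ctrl.read_camera("side")
for n,i in(("top",t),("side",s)):
  for c,b in blobs(i,(95,110,50),(128,255,255),8):
    w=P(n,*c,z)
    if .5<w[0]<.72 and .1<w[1]<.3: print(n,c,b,pumpxy(w).round(4))
a=cv2.resize(t[165:325,330:440],None,fx=3.6,fy=3.6);b=cv2.resize(s[130:263,270:430],None,fx=2.5,fy=2.5)
o=np.zeros((600,800,3),np.uint8);o[:a.shape[0],:a.shape[1]]=a;o[:b.shape[0],398:398+b.shape[1]]=b
cv2.imwrite("pics/c10.png",np.clip(o*1.4,0,255).astype(np.uint8))
E
```

```text
[np.float64(0.6097216621891743), np.float64(0.19306562638599048), np.float64(0.10498916578108927), np.float64(3.196862204780455)] [0.04389575 0.02378855]
top [388.4 264.3] [384 255  11  19 104] [-0.0202  0.0238]
side [296.6 187.7] [294 186   6   4  18] [0.1103 0.0217]
side [359.1 202.6] [350 199  18   9  71] [-0.0192  0.023 ]
```

View pics/c10.png

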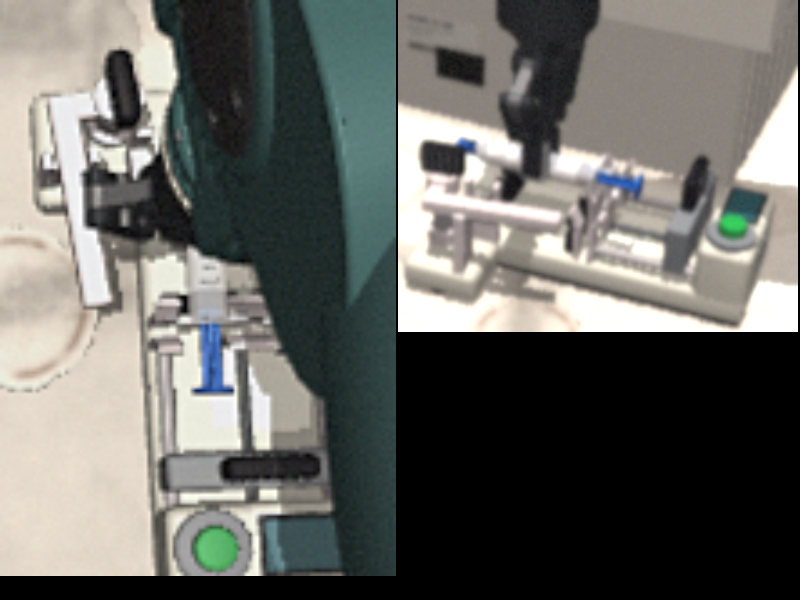

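Call:
carry_out --series "0.0005 0 0.01 0 0 0 0;0 0 0.008 0 0 0 0;0 0 0.006 0 0 0 0;0 0 0.005 0 0 0 0;0 0 0 0 0 0 0;0 0 0 0 0 0 0"

```text
time: 22.1
position: [0.609, 0.1924, 0.0748]
tool_rot: [0.083, -3.14, 0.0]
wrist_force: [1.4, 0.7, -1.4]
grip_width: 0.0184
grip_force: 49.0
```

Call:
carry_out --series "0 0 0.002 0 0 0 0;0 0 0.002 0 0 0 0;0 0 0 0 0 0 0;0 0 0 0 0 0 0"

```text
time: 22.43
position: [0.6091, 0.1924, 0.0716]
tool_rot: [-0.083, 3.14, -0.0]
wrist_force: [-1.3, -1.1, 5.2]
grip_width: 0.0182
grip_force: 49.8
```

Call:
carry_out --series "0 0 0 0 0 0 0.3;0 0 0 0 0 0 0.33;0 0 0 0 0 0 0.35;0 0 -0.025 0 0 0 0.35;0 0 -0.03 0 0 0 0.35;0 0 -0.025 0 0 0 0.35;0.0035 -0.023 0 0 0 0 0.35;0 -0.023 0 0 0 0 0.35;0 0 0 0 0 0 0.35;0 0 0 0 0 0 0.35"

```text
time: 23.27
position: [0.608, 0.1455, 0.1511]
tool_rot: [0.081, -3.14, -0.0]
wrist_force: [-0.4, 0.4, 0.4]
grip_width: 0.0299
grip_force: 0.0
```

```bash
python3 - <<'E'
from h import *
g=W(.040,-.023);legs([(*g,.070,3.197)])
z=.062
t=ctrl.read_camera("top");s=ctrl.read_camera("side")
for n,i in(("top",t),("side",s)):
  for c,b in blobs(i,(95,110,50),(128,255,255),8):
    w=P(n,*c,z)
    if .5<w[0]<.72 and .1<w[1]<.3: print(n,c,b,pumpxy(w).round(4))
a=cv2.resize(t[165:325,330:440],None,fx=3.6,fy=3.6);b=cv2.resize(s[130:263,270:430],None,fx=2.5,fy=2.5)
o=np.zeros((600,800,3),np.uint8);o[:a.shape[0],:a.shape[1]]=a;o[:b.shape[0],398:398+b.shape[1]]=b
cv2.imwrite("pics/c11.png",np.clip(o*1.4,0,255).astype(np.uint8))
E
```

```text
from [0.608  0.1455 0.1511 3.1929]
[0.6084 0.1461 0.07   3.197 ] n=3: -0.0001 0.0002 0.0270 0 0 -0.0014
top [382.1 197. ] [379 193   7   9  48] [0.1057 0.0226]
top [386.5 266.5] [383 257  10  19 101] [-0.0212  0.0223]
side [359.8 217.5] [354 214  12   8  51] [-0.0232  0.0221]
```

View pics/c11.png

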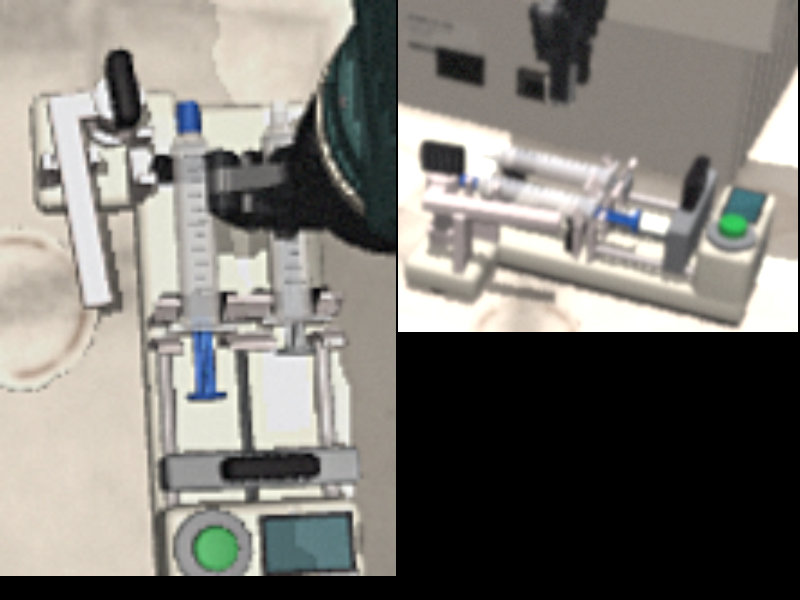

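Call:
carry_out --series "0 0 0.027 0 0 0 0.35;0 0 0.027 0 0 0 0.35;0 0 0.025 0 0 0 0.35;0 0 0 0 0 0 0.35;0 0 0 0 0 0 0.35"

```text
time: 23.78
position: [0.6072, 0.1468, 0.0716]
tool_rot: [0.084, -3.138, 0.0]
wrist_force: [0.4, -0.0, 0.7]
grip_width: 0.0298
grip_force: 0.0
```

Call:
carry_out --series "0 0 0 0 0 0 0;0 0 0 0 0 0 0;0 0 0 0 0 0 0;0 0 0 0 0 0 0;0 0 -0.01 0 0 0 0;0 0 -0.03 0 0 0 0;0 0 -0.03 0 0 0 0;0 0 -0.02 0 0 0 0;0 0 0 0 0 0 0" --newtons 40

```text
time: 24.53
position: [0.6096, 0.1466, 0.1673]
tool_rot: [-0.083, 3.134, 0.001]
wrist_force: [0.7, -0.0, 0.4]
grip_width: 0.0183
grip_force: 39.4
```

```bash
python3 - <<'E'
from h import *
print(ctrl.get_state()["grip_width"])
legs([(.59,.25,.16,3.197),(.52,.36,.15,1.55),(.449,.411,.15,1.55)])
t=ctrl.read_camera("top");syr(t)
E
```

```text
0.01830648236140085
from [0.6096 0.1466 0.1673 3.1945]
[0.59  0.25  0.16  3.197] n=4: 0.0035 0.0261 0.0018 0 0 -0.0006
[0.52 0.36 0.15 1.55] n=14: 0.0100 0.0030 0.0007 0 0 0.1176
[0.449 0.411 0.15  1.55 ] n=3: 0.0165 -0.0240 -0.0000 0 0 -0.0000
blue [0.4897 0.4809] 83
blue [0.4886 0.3537] 53
red [0.536 0.48 ] 79
red [0.5297 0.352 ] 48
```

Call:
carry_out --series "0.0035 0.026 0 0 0 0 0;0.0035 0.026 0 0 0 0 0;0.0035 0.026 0 0 0 0 0;0.0035 0.026 0 0 0 0 0;0.01 0.003 0.0007 0 0 0.1176 0;0.01 0.003 0.0007 0 0 0.1176 0;0.01 0.003 0.0007 0 0 0.1176 0;0.01 0.003 0.0007 0 0 0.1176 0;0.01 0.003 0.0007 0 0 0.1176 0;0.01 0.003 0.0007 0 0 0.1176 0"

```text
time: 25.42
position: [0.5346, 0.2806, 0.1574]
tool_rot: [-1.016, -2.972, 0.001]
wrist_force: [0.9, 0.0, 0.1]
grip_width: 0.0178
grip_force: 39.4
```

Call:
carry_out --series "0.01 0.003 0.0007 0 0 0.1176 0;0.01 0.003 0.0007 0 0 0.1176 0;0.01 0.003 0.0007 0 0 0.1176 0;0.01 0.003 0.0007 0 0 0.1176 0;0.01 0.003 0.0007 0 0 0.1176 0;0.01 0.003 0.0007 0 0 0.1176 0;0.01 0.003 0.0007 0 0 0.1176 0;0.01 0.003 0.0007 0 0 0.1176 0;0 0 0 0 0 0 0;0 0 0 0 0 0 0"

```text
time: 26.25
position: [0.518, 0.3592, 0.1517]
tool_rot: [-2.242, -2.2, 0.002]
wrist_force: [0.3, 0.0, -0.6]
grip_width: 0.0183
grip_force: 39.3
```

```bash
python3 - <<'E'
from h import *
print(ctrl.get_state()["grip_width"])
legs([(.448,.414,.13,1.55),(.448,.414,.024,1.55)])
E
```

```text
0.018333039105922207
from [0.518  0.3592 0.1517 1.5521]
[0.448 0.414 0.13  1.55 ] n=3: 0.0178 -0.0237 0.0072 0 0 0.0007
[0.448 0.414 0.024 1.55 ] n=4: 0.0000 0.0000 0.0265 0 0 -0.0000
```

Call:
carry_out --series "0.0178 -0.0235 0.0072 0 0 0 0;0.0178 -0.0235 0.0072 0 0 0 0;0.0178 -0.0235 0.0072 0 0 0 0;0 0 0.03 0 0 0 0;0 0 0.03 0 0 0 0;0 0 0.02 0 0 0 0;0 0 0 0 0 0 0;0 0 0 0 0 0 0;0 0 0 0 0 0 0"

```text
time: 27.0
position: [0.4498, 0.4142, 0.052]
tool_rot: [2.245, 2.197, 0.002]
wrist_force: [-0.1, 0.4, 0.7]
grip_width: 0.0184
grip_force: 39.3
```

```bash
python3 - <<'E'
from h import *
legs([(.448,.414,.024,1.55)])
E
```

```text
from [0.4498 0.4142 0.052  1.5493]
[0.448 0.414 0.024 1.55 ] n=1: -0.0002 -0.0018 0.0280 0 0 -0.0007
```

Call:
carry_out --series "0 -0.0013 0.016 0 0 0 0;0 0 0.01 0 0 0 0;0 0 0.001 0 0 0 0;0 0 0 0 0 0 0;0 0 0 0 0 0 0"

```text
time: 27.42
position: [0.4482, 0.4143, 0.0243]
tool_rot: [2.246, 2.196, 0.001]
wrist_force: [-0.1, -0.2, -0.4]
grip_width: 0.018
grip_force: 40.7
```

Call:
carry_out --series "0 0 0.0015 0 0 0 0;0 0 0 0 0 0 0.26;0 0 0 0 0 0 0.29;0 0 0 0 0 0 0.29;0 0 -0.02 0 0 0 0.29;0 0 -0.03 0 0 0 0.29;0 0 -0.03 0 0 0 0.3;-0.03 0 -0.03 0 0 0 0.3;-0.04 -0.03 0 0 0 0 0.3;-0.04 -0.03 0 0 0 0 0.3"

```text
time: 28.25
position: [0.3964, 0.3189, 0.1328]
tool_rot: [2.246, 2.195, 0.005]
wrist_force: [0.2, -1.0, -0.4]
grip_width: 0.0258
grip_force: 0.0
```

Call:
carry_out --series "-0.03 0 0 0 0 0 0.3;-0.03 0 0 0 0 0 0.3;0 0 0 0 0 0 0.3;0 0 0 0 0 0 0.3"

```text
time: 28.58
position: [0.3944, 0.2584, 0.132]
tool_rot: [2.249, 2.194, 0.001]
wrist_force: [0.3, 0.2, 0.7]
grip_width: 0.0256
grip_force: 0.0
```

```bash
python3 - <<'E'
from h import *
t=ctrl.read_camera("top");s=ctrl.read_camera("side");syr(t)
for c,b in blobs(s,(100,120,60),(125,255,255),12):
    w=P("side",*c,.014)
    if .4<w[0]<.6: print("side",w.round(4))
a=cv2.resize(t[140:345,180:410],None,fx=2.3,fy=2.3);b=cv2.resize(s[250:390,210:410],None,fx=1.3,fy=1.3)
o=np.zeros((480,795,3),np.uint8);o[:a.shape[0],:a.shape[1]]=a;o[:b.shape[0],532:532+b.shape[1]]=b
cv2.imwrite("pics/c12.png",np.clip(o*1.4,0,255).astype(np.uint8))
# grey dark marks in slot -85: any contrast along the barrel
g=t[310:332,205:312].astype(int).sum(2); print(pose()); legs([(.489,.4127,.06,1.562)])
E
```

```text
blue [0.4899 0.4804] 83
blue [0.4886 0.3529] 48
red [0.5358 0.4798] 77
red [0.5297 0.3518] 47
side [0.5637 0.1222 0.014 ]
side [0.4907 0.3484 0.014 ]
side [0.4912 0.4816 0.014 ]
[np.float64(0.3947522811581307), np.float64(0.25973113921512003), np.float64(0.13180680698585573), np.float64(1.5479142563844983)]
from [0.3948 0.2597 0.1318 1.5479]
[0.489  0.4127 0.06   1.562 ] n=6: 0.0258 0.0153 0.0120 0 0 -0.0023
```

Call:
carry_out --series "0.0258 0.0153 0.008 0 0 -0.0023 0.3;0.0258 0.0153 0.008 0 0 -0.0023 0.3;0.0258 0.0153 0.008 0 0 -0.0023 0.3;0.0258 0.0153 0.008 0 0 -0.0023 0.3;0.0258 0.0153 0.008 0 0 -0.0023 0.3;0.0258 0.0153 0.008 0 0 -0.0023 0.3;0 0 0.02 0 0 0 0.29;0 0 0 0 0 0 0.29;0 0 0 0 0 0 0.29"

```text
time: 29.43
position: [0.4876, 0.4128, 0.0625]
tool_rot: [-2.229, -2.212, 0.005]
wrist_force: [-0.0, -1.3, 0.9]
grip_width: 0.0251
grip_force: 0.0
```

```bash
python3 - <<'E'
from h import *
s=ctrl.read_camera("side")
for c,b in blobs(s,(100,120,60),(125,255,255),12):
    w=P("side",*c,.014)
    if .4<w[0]<.6: print("side",w.round(4))
legs([(.489,.4127,.0235,1.562)])
E
```

```text
side [0.4912 0.4824 0.014 ]
from [0.488  0.4127 0.0637 1.5626]
[0.489  0.4127 0.0235 1.562 ] n=2: 0.0000 0.0005 0.0201 0 0 0.0003
```

Call:
carry_out --series "0 0.001 0.02 0 0 0 0.29;0 0 0.016 0 0 0 0.29;0 0 0 0 0 0 0.29;0 0 0 0 0 0 0.29"

```text
time: 29.82
position: [0.4895, 0.4122, 0.0285]
tool_rot: [-2.231, -2.211, 0.0]
wrist_force: [0.6, 0.6, 0.6]
grip_width: 0.025
grip_force: 0.0
```

Call:
carry_out --series "0 0 0.0045 0 0 0 0.29;0 0 0 0 0 0 0.29;0 0 0 0 0 0 0;0 0 0 0 0 0 0;0 0 0 0 0 0 0;0 0 0 0 0 0 0" --newtons 50

```text
time: 30.32
position: [0.49, 0.4126, 0.0241]
tool_rot: [2.231, 2.211, 0.002]
wrist_force: [-0.9, -1.7, 7.1]
grip_width: 0.0178
grip_force: 49.0
```

Call:
carry_out --series "0 0 -0.015 0 0 0 0;0 0 -0.03 0 0 0 0;0 0 -0.03 0 0 0 0;0 0 -0.03 0 0 0 0;0 0 -0.03 0 0 0 0;0 0 0 0 0 0 0;0 0 0 0 0 0 0"

```text
time: 30.9
position: [0.4904, 0.413, 0.16]
tool_rot: [2.231, 2.211, 0.005]
wrist_force: [-0.1, 0.2, -0.9]
grip_width: 0.0181
grip_force: 49.0
```

```bash
python3 - <<'E'
from h import *
g=W(.0435,-.023)
legs([(.51,.30,.165,1.562),(.57,.20,.165,3.197),(*g,.15,3.197)])
s=ctrl.read_camera("side")
for c,b in blobs(s,(100,120,60),(125,255,255),12):
    w=P("side",*c,.014)
    if .4<w[0]<.6: print("side",w.round(4))
E
```

```text
from [0.4904 0.413  0.16   1.5619]
[0.51  0.3   0.165 1.562] n=4: -0.0282 0.0051 -0.0013 0 0 -0.0000
[0.57  0.2   0.165 3.197] n=14: -0.0091 -0.0019 -0.0000 0 0 -0.1168
[0.6119 0.1463 0.15   3.197 ] n=2: -0.0194 -0.0280 0.0075 0 0 -0.0000
side [0.5478 0.3501 0.014 ]
```

Call:
carry_out --series "-0.028 0.005 -0.0013 0 0 0 0;-0.028 0.005 -0.0013 0 0 0 0;-0.028 0.005 -0.0013 0 0 0 0;-0.028 0.005 -0.0013 0 0 0 0;-0.009 -0.002 0 0 0 -0.1168 0;-0.009 -0.002 0 0 0 -0.1168 0;-0.009 -0.002 0 0 0 -0.1168 0;-0.009 -0.002 0 0 0 -0.1168 0;-0.009 -0.002 0 0 0 -0.1168 0;-0.009 -0.002 0 0 0 -0.1168 0"

```text
time: 31.78
position: [0.5114, 0.2455, 0.162]
tool_rot: [-1.328, -2.845, 0.003]
wrist_force: [0.5, -0.0, 0.2]
grip_width: 0.018
grip_force: 48.9
```

Call:
carry_out --series "-0.009 -0.002 0 0 0 -0.1168 0;-0.009 -0.002 0 0 0 -0.1168 0;-0.009 -0.002 0 0 0 -0.1168 0;-0.009 -0.002 0 0 0 -0.1168 0;-0.009 -0.002 0 0 0 -0.1168 0;-0.009 -0.002 0 0 0 -0.1168 0;-0.009 -0.002 0 0 0 -0.1168 0;-0.009 -0.002 0 0 0 -0.1168 0;0 0 0 0 0 0 0;0 0 0 0 0 0 0"

```text
time: 32.62
position: [0.5666, 0.2008, 0.1621]
tool_rot: [0.081, -3.139, 0.001]
wrist_force: [-0.8, 0.7, 0.4]
grip_width: 0.0178
grip_force: 48.9
```

```bash
python3 - <<'E'
from h import *
g=W(.0438,-.0228);print(ctrl.get_state()["grip_width"])
legs([(*g,.15,3.197),(*g,.104,3.197)])
E
```

```text
0.017778449824676402
from [0.5666 0.2008 0.1621 3.1929]
[0.6122 0.1465 0.15   3.197 ] n=3: -0.0142 -0.0189 0.0040 0 0 -0.0014
[0.6122 0.1465 0.104  3.197 ] n=2: -0.0000 0.0000 0.0230 0 0 -0.0000
```

Call:
carry_out --series "-0.0142 -0.019 0.004 0 0 -0.0014 0;-0.0142 -0.019 0.004 0 0 -0.0014 0;-0.0142 -0.019 0.004 0 0 -0.0014 0;0 0 0.023 0 0 0 0;0 0 0.023 0 0 0 0;0 0 0 0 0 0 0;0 0 0 0 0 0 0;0 0 0 0 0 0 0"

```text
time: 33.28
position: [0.6128, 0.1469, 0.1064]
tool_rot: [-0.092, 3.14, 0.0]
wrist_force: [-0.4, 0.1, 0.4]
grip_width: 0.0177
grip_force: 49.0
```

```bash
cat >> h.py <<'E'
def pumpblue(z):
    for n in("top","side"):
        for c,b in blobs(ctrl.read_camera(n),(95,110,50),(128,255,255),8):
            w=P(n,*c,z)
            if .5<w[0]<.72 and .1<w[1]<.3: print(n,c,b,pumpxy(w).round(4))
E
python3 - <<'E'
from h import *
p=pose();print(np.round(p,4),pumpxy(p)); pumpblue(p[2]-.009)
E
```

```text
[0.6128 0.1469 0.1064 3.2   ] [ 0.04444926 -0.0224901 ]
top [409.  191.8] [408 189   4   9  16] [ 0.1051 -0.0199]
top [382.1 197. ] [379 193   7   9  48] [0.0976 0.0278]
top [416.  264.4] [412 255  11  19 110] [-0.0224 -0.0232]
top [386.5 266.5] [383 257  10  19 101] [-0.024   0.0275]
side [306.3 176.6] [303 175   7   5  25] [ 0.1082 -0.0235]
side [367.2 190. ] [359 187  17   8  65] [-0.0209 -0.0242]
side [360.1 217.1] [354 214  13   8  54] [-0.0358  0.0698]
```

Call:
carry_out --series "-0.0012 -0.0005 0.01 0 0 0 0;0 0 0.009 0 0 0 0;0 0 0.007 0 0 0 0;0 0 0.005 0 0 0 0;0 0 0 0 0 0 0;0 0 0 0 0 0 0;0 0 0 0 0 0 0"

```text
time: 33.97
position: [0.6142, 0.1461, 0.0744]
tool_rot: [0.094, -3.14, -0.0]
wrist_force: [1.7, 0.3, -0.8]
grip_width: 0.0176
grip_force: 48.9
```

Call:
carry_out --series "0 0 0.002 0 0 0 0;0 0 0.0015 0 0 0 0;0 0 0 0 0 0 0;0 0 0 0 0 0 0"

```text
time: 34.3
position: [0.6143, 0.1465, 0.0719]
tool_rot: [-0.094, 3.139, 0.001]
wrist_force: [-2.2, 3.1, 12.4]
grip_width: 0.0182
grip_force: 50.2
```

```bash
python3 - <<'E'
from h import *
pumpblue(.062)
E
```

```text
top [382.1 197. ] [379 193   7   9  48] [0.1057 0.0226]
top [386.5 266.5] [383 257  10  19 101] [-0.0212  0.0223]
top [412.1 265.2] [408 256  10  19  96] [-0.0207 -0.0235]
side [305.9 191.1] [304 190   5   3  14] [ 0.1089 -0.0242]
side [366.8 204.7] [361 202  12   7  42] [-0.0227 -0.0262]
side [359.9 217.2] [354 214  13   8  52] [-0.023   0.0211]
```

Call:
carry_out --series "0 0 0 0 0 0 0.3;0 0 0 0 0 0 0.33;0 0 0 0 0 0 0.35;0 0 -0.025 0 0 0 0.35;0 0 -0.035 0 0 0 0.35;0 0 -0.035 0 0 0 0.35;0 0 0 0 0 0 0.35"

```text
time: 34.98
position: [0.6163, 0.1463, 0.1721]
tool_rot: [-0.094, 3.132, 0.001]
wrist_force: [2.2, 0.3, 0.1]
grip_width: 0.0296
grip_force: 0.0
```

```bash
python3 - <<'E'
from h import *
pumpblue(.062)
g=(.673,.2328)
legs([(*g,.165,3.3165),(*g,.112,3.3165)])
E
```

```text
top [382. 197.] [379 193   7   9  47] [0.1057 0.0228]
top [407.  195.7] [404 192   7   9  41] [ 0.1063 -0.023 ]
top [386.5 266.5] [383 257  10  19 101] [-0.0212  0.0223]
top [412.1 265.2] [408 256  10  19  97] [-0.0207 -0.0235]
side [306.4 191. ] [304 189   6   5  22] [ 0.1081 -0.025 ]
side [367.  204.6] [361 202  12   7  43] [-0.0229 -0.0267]
side [359.9 217.4] [354 214  13   8  53] [-0.0232  0.0217]
from [0.6148 0.1461 0.167  3.2013]
[0.673  0.2328 0.165  3.3165] n=3: -0.0222 0.0269 0.0007 0 0 -0.0384
[0.673  0.2328 0.112  3.3165] n=2: -0.0000 0.0000 0.0265 0 0 -0.0000
```

Both blue syringes are seated alike. Back to the clamp grip.

Call:
carry_out --series "-0.0222 0.0269 0 0 0 -0.0384 0.35;-0.0222 0.0269 0 0 0 -0.0384 0.35;-0.0222 0.0269 0 0 0 -0.0384 0.35;0 0 0 0 0 0 0.35;0 0 0.015 0 0 0 0.35;0 0 0 0 0 0 0.35;0 0 0 0 0 0 0.35"

```text
time: 35.67
position: [0.6715, 0.2325, 0.1493]
tool_rot: [0.274, -3.126, 0.001]
wrist_force: [-0.1, -0.0, 0.7]
grip_width: 0.03
grip_force: 0.0
```

```bash
python3 - <<'E'
from h import *
g=(.673,.2328)
legs([(*g,.112,3.3165)])
E
```

```text
from [0.6715 0.2325 0.1493 3.3163]
[0.673  0.2328 0.112  3.3165] n=2: -0.0008 0.0000 0.0186 0 0 -0.0001
```

Call:
carry_out --series "-0.0008 0 0.0186 0 0 0 0.35;-0.0008 0 0.0186 0 0 0 0.35;0 0 0 0 0 0 0.35;0 0 0 0 0 0 0.35;0 0 0 0 0 0 0;0 0 0 0 0 0 0;0 0 0 0 0 0 0;0 0 0 0 0 0 0" --newtons 90

```text
time: 36.33
position: [0.6745, 0.2331, 0.1154]
tool_rot: [-0.274, 3.128, 0.0]
wrist_force: [-1.9, -1.4, 7.5]
grip_width: 0.0097
grip_force: 88.4
```

Call:
carry_out --series "0 0 -0.004 0 0 0 0;0 0 -0.004 0 0 0 0;0 0 -0.004 0 0 0 0;0 0 -0.004 0 0 0 0;0 0 0 0 0 0 0;0 0 0 0 0 0 0"

```text
time: 36.83
position: [0.6742, 0.2332, 0.1297]
tool_rot: [-0.274, 3.129, 0.0]
wrist_force: [1.9, 2.0, -8.7]
grip_width: 0.0098
grip_force: 87.9
```

Call:
carry_out --series "0 0 -0.001 0 0 -0.1 0;0 0 0 0 0 -0.1 0;0 0 0 0 0 -0.1 0;0 0 0 0 0 -0.1 0;0 0 0 0 0 -0.1 0;0 0 0 0 0 -0.1 0;0 0 0 0 0 -0.1 0;0 0 0 0 0 -0.1 0"

```text
time: 37.5
position: [0.674, 0.2335, 0.1304]
tool_rot: [1.478, -2.772, -0.001]
wrist_force: [1.3, 4.8, -8.1]
grip_width: 0.0098
grip_force: 87.9
```

Call:
carry_out --series "0 0 0 0 0 -0.1 0;0 0 0 0 0 -0.1 0;0 0 0 0 0 -0.1 0;0 0 0 0 0 -0.1 0;0 0 0 0 0 -0.1 0;0 0 0 0 0 -0.1 0;0 0 0 0 0 -0.05 0;0 0 0 0 0 0 0"

```text
time: 38.17
position: [0.6737, 0.2336, 0.1303]
tool_rot: [2.284, -2.157, -0.002]
wrist_force: [-0.1, 4.1, -9.7]
grip_width: 0.0102
grip_force: 87.9
```

```bash
python3 - <<'E'
from h import *
s=ctrl.get_state();print(pose(),s["wrist_torque"],s["wrist_force"]); pumpblue(.062)
E
```

```text
[np.float64(0.673693723634997), np.float64(0.23357463511722742), np.float64(0.1302513612160772), np.float64(4.769250144712641)] [ 1.17330719 -0.1119997   0.06048232] [-0.14201526  4.12563639 -9.68003559]
side [367.2 205. ] [361 203  12   6  33] [-0.0237 -0.0255]
side [360.1 217.4] [353 214  14   8  64] [-0.0236  0.0216]
```

Call:
carry_out --series "0 0 0.004 0 0 0 0;0 0 0.004 0 0 0 0;0 0 0.004 0 0 0 0;0 0 0.004 0 0 0 0;0 0 0.002 0 0 0 0;0 0 0 0 0 0 0;0 0 0 0 0 0 0"

```text
time: 38.85
position: [0.6737, 0.2335, 0.1124]
tool_rot: [2.279, -2.163, -0.002]
wrist_force: [-1.4, 5.1, -6.8]
grip_width: 0.0102
grip_force: 88.1
```

Call:
carry_out --series "0 0 0.002 0 0 0 0;0 0 0.002 0 0 0 0;0 0 0 0 0 0 0;0 0 0 0 0 0 0"

```text
time: 39.18
position: [0.674, 0.2337, 0.1101]
tool_rot: [-2.277, 2.162, 0.0]
wrist_force: [-4.0, 5.1, 6.3]
grip_width: 0.0098
grip_force: 90.2
```

Call:
carry_out --series "0 0 0 0 0 0 0.3;0 0 0 0 0 0 0.35;0 0 0 0 0 0 0.35;0 0 -0.03 0 0 0 0.35;0 0 -0.03 0 0 0 0.35;0 0 0 0 0 0 0.35"

```text
time: 39.68
position: [0.676, 0.2333, 0.1744]
tool_rot: [-2.275, 2.158, -0.007]
wrist_force: [1.2, 0.9, 0.8]
grip_width: 0.0299
grip_force: 0.0
```

```bash
python3 - <<'E'
from h import *
t=ctrl.read_camera("top");s=ctrl.read_camera("side")
legs([(.4955,.164,.165,4.768),(.4955,.164,.107,4.768)])
# dark grip of the pusher seen from the side and top
for n,i in(("top",t),("side",s)):
  for c,b in blobs(i,(0,0,0),(180,255,45),40):
    w=P(n,*c,.093)
    if .44<w[0]<.7 and .08<w[1]<.3: print(n,c,b,w.round(4),pumpxy(w).round(4))
E
```

```text
from [0.6748 0.233  0.1698 4.7657]
[0.4955 0.164  0.165  4.768 ] n=6: 0.0099 0.0305 0.0008 0 0 -0.0004
[0.4955 0.164  0.107  4.768 ] n=2: -0.0000 -0.0000 0.0290 0 0 -0.0000
top [385.9 282.5] [  318     0   139   480 16019] [0.5148 0.1936 0.093 ] [-0.0509  0.0296]
side [287.1 195.9] [283 188  10  17 103] [0.6813 0.2254 0.093 ] [0.1172 0.0521]
side [388.3 203.3] [384 193  10  21 126] [0.4974 0.1615 0.093 ] [-0.07   -0.0015]
```

Call:
carry_out --series "0.0099 0.0304 0 0 0 0 0.35;0.0099 0.0304 0 0 0 0 0.35;0.0099 0.0304 0 0 0 0 0.35;0.0099 0.0304 0 0 0 0 0.35;0.0099 0.0304 0 0 0 0 0.35;0.0099 0.0304 0 0 0 0 0.35;0 0 0.02 0 0 0 0.35;0 0 0 0 0 0 0.35;0 0 0 0 0 0 0.35"

```text
time: 40.53
position: [0.4947, 0.1638, 0.148]
tool_rot: [2.279, -2.16, -0.002]
wrist_force: [0.2, 0.2, 0.1]
grip_width: 0.0299
grip_force: 0.0
```

```bash
python3 - <<'E'
from h import *
s=ctrl.read_camera("side")
legs([(.4963,.163,.107,4.768)])
for c,b in blobs(s,(0,0,0),(180,255,45),40):
    w=P("side",*c,.093)
    if .4<w[0]<.7 and .05<w[1]<.3: print(c,b,w.round(4))
pumpblue(.062)
E
```

```text
from [0.4955 0.164  0.1485 4.7661]
[0.4963 0.163  0.107  4.768 ] n=2: 0.0005 -0.0004 0.0207 0 0 -0.0009
[325.6 164. ] [318 158  16  13 163] [0.6656 0.0763 0.093 ]
[287.3 195.9] [283 188   9  17  92] [0.681  0.2252 0.093 ]
[388.3 203.3] [384 193  10  21 128] [0.4974 0.1615 0.093 ]
top [381.8 196.9] [379 193   7   9  45] [0.1059 0.0231]
top [407.3 196.1] [404 192   7   9  47] [ 0.1056 -0.0235]
top [386.5 266.3] [383 257   9  19  99] [-0.0208  0.0223]
side [305.3 190.5] [303 189   6   4  16] [ 0.1109 -0.0258]
side [366.9 204.9] [361 203  12   6  35] [-0.0231 -0.0256]
side [360.3 217.1] [354 214  13   8  57] [-0.0236  0.0205]
```

Lower, grip, and push forward 25 mm first.

Call:
carry_out --series "0.0005 -0.0005 0.02 0 0 0 0.35;0 0 0.02 0 0 0 0.35;0 0 0 0 0 0 0.35;0 0 0 0 0 0 0;0 0 0 0 0 0 0;0 0 0 0 0 0 0;0 0 0 0 0 0 0" --newtons 60

```text
time: 41.27
position: [0.4961, 0.1636, 0.1094]
tool_rot: [-2.28, 2.16, -0.001]
wrist_force: [-1.3, -0.3, -0.6]
grip_width: 0.0104
grip_force: 61.8
```

Call:
carry_out --series "0 -0.005 0 0 0 0 0;0 -0.005 0 0 0 0 0;0 -0.005 0 0 0 0 0;0 -0.004 0 0 0 0 0;0 -0.003 0 0 0 0 0;0 0 0 0 0 0 0;0 0 0 0 0 0 0"

```text
time: 41.85
position: [0.5193, 0.165, 0.1093]
tool_rot: [-2.279, 2.159, -0.002]
wrist_force: [2.7, 1.8, 4.7]
grip_width: 0.0104
grip_force: 62.5
```

Call:
carry_out --series "0 -0.001 0 0 0 0 0;0 -0.001 0 0 0 0 0;0 0 0 0 0 0 0;0 0 0 0 0 0 0"

```text
time: 42.18
position: [0.5204, 0.1651, 0.1094]
tool_rot: [-2.28, 2.159, -0.001]
wrist_force: [-1.8, 2.8, 8.2]
grip_width: 0.0103
grip_force: 63.1
```

Call:
carry_out --series "0 -0.001 0 0 0 0 0;0 -0.001 0 0 0 0 0;0 0 0 0 0 0 0;0 0 0 0 0 0 0"

```text
time: 42.52
position: [0.5214, 0.1651, 0.1093]
tool_rot: [-2.281, 2.16, 0.001]
wrist_force: [-8.6, 2.2, 13.7]
grip_width: 0.0101
grip_force: 63.8
```

Call:
carry_out --series "0 -0.001 0 0 0 0 0;0 -0.001 0 0 0 0 0;0 0 0 0 0 0 0;0 0 0 0 0 0 0"

```text
time: 42.85
position: [0.5232, 0.1652, 0.1093]
tool_rot: [2.281, -2.16, -0.001]
wrist_force: [-9.2, 1.3, 16.1]
grip_width: 0.0105
grip_force: 64.0
```

Call:
carry_out --series "0 -0.001 0 0 0 0 0;0 -0.001 0 0 0 0 0;0 0 0 0 0 0 0;0 0 0 0 0 0 0"

```text
time: 43.18
position: [0.5246, 0.1653, 0.1093]
tool_rot: [2.281, -2.16, -0.002]
wrist_force: [-13.7, 2.1, 17.2]
grip_width: 0.0104
grip_force: 64.4
```

Call:
carry_out --series "0 -0.001 0 0 0 0 0;0 0 0 0 0 0 0;0 0 0 0 0 0 0"

```text
time: 43.43
position: [0.5247, 0.1653, 0.1093]
tool_rot: [2.28, -2.159, -0.004]
wrist_force: [-18.7, 0.2, 23.1]
grip_width: 0.0103
grip_force: 65.0
```

```bash
python3 - <<'E'
from h import *
print(pumpxy(pose()));pumpblue(.062)
E
```

```text
[-0.04252096  0.0007422 ]
top [381.6 194.9] [379 191   6   9  44] [0.1096 0.0233]
top [406.9 194. ] [404 190   7   9  48] [ 0.1095 -0.023 ]
top [386.4 263.8] [383 255   9  18  95] [-0.0164  0.0222]
side [304.1 190.2] [302 189   5   4  17] [ 0.1137 -0.0259]
side [363.8 204.4] [360 203   8   4  20] [-0.0168 -0.0248]
side [357.3 216.7] [354 214   8   6  33] [-0.0179  0.0215]
```

Call:
carry_out --series "0 0 0 0 0 0 0.2;0 0 0 0 0 0 0.3;0 0 0 0 0 0 0.35;0 0 -0.03 0 0 0 0.35;0 0 -0.03 0 0 0 0.2;0 0 0 0 0 0 0;0 0 0 0 0 0 0"

```text
time: 44.12
position: [0.5278, 0.1652, 0.1699]
tool_rot: [-2.279, 2.159, -0.003]
wrist_force: [-1.1, 0.6, -0.5]
grip_width: -0.0002
grip_force: 0.0
```

```bash
python3 - <<'E'
from h import *
t=ctrl.read_camera("top");s=ctrl.read_camera("side")
a=[c for c,b in blobs(t,(50,110,50),(80,255,255),40)];b=[c for c,b in blobs(s,(50,110,50),(80,255,255),30)]
print(a,b)
print([P("top",*c,.085).round(4) for c in a],[P("side",*c,.085).round(4) for c in b])
legs([(.458,.1862,.14,4.768),(.458,.1862,.105,4.768)])
pumpblue(.062)
for c,b in blobs(s,(0,0,0),(180,255,45),40):
    w=P("side",*c,.093)
    if .4<w[0]<.7 and .05<w[1]<.3: print(c,b,w.round(4))
E
```

```text
[array([389.5, 316.7])] [array([403.7, 219.6])]
[array([0.4571, 0.1867, 0.085 ])] [array([0.4577, 0.1889, 0.085 ])]
from [0.5266 0.1651 0.1681 4.7664]
[0.458  0.1862 0.14   4.768 ] n=3: -0.0083 0.0225 0.0094 0 0 -0.0005
[0.458  0.1862 0.105  4.768 ] n=2: -0.0000 -0.0000 0.0175 0 0 -0.0000
top [381.6 194.9] [379 191   7   9  45] [0.1096 0.0233]
top [406.9 193.9] [404 190   7   9  48] [ 0.1097 -0.023 ]
top [386.4 263.8] [383 255   9  18  95] [-0.0164  0.0222]
side [304.1 190.2] [302 189   5   4  17] [ 0.1137 -0.0259]
side [363.8 204.4] [361 202   8   5  20] [-0.0168 -0.0248]
side [357.2 216.4] [354 214   8   5  30] [-0.0174  0.0206]
[325.6 164. ] [318 158  17  13 161] [0.6656 0.0763 0.093 ]
[287.5 195.9] [284 188   8  17  96] [0.6806 0.225  0.093 ]
[373.  199.9] [368 190  10  21 126] [0.5275 0.1635 0.093 ]
```

Call:
carry_out --series "-0.0083 0.0227 0.0094 0 0 0 0;-0.0083 0.0227 0.0094 0 0 0 0;-0.0083 0.0227 0.0094 0 0 0 0;0 0 0 0 0 0 0;0 0 0 0 0 0 0"

```text
time: 44.73
position: [0.4561, 0.1865, 0.1398]
tool_rot: [2.281, -2.158, -0.001]
wrist_force: [0.9, 0.1, 1.1]
grip_width: 0.0002
grip_force: 0.0
```

```bash
python3 - <<'E'
from h import *
t=ctrl.read_camera("top");s=ctrl.read_camera("side")
a=cv2.resize(t[165:345,205:435],None,fx=2.2,fy=2.2,interpolation=cv2.INTER_CUBIC);b=cv2.resize(s[165:265,265:425],None,fx=1.83,fy=1.83,interpolation=cv2.INTER_CUBIC);d=cv2.resize(s[260:385,220:405],None,fx=1.58,fy=1.58)
o=np.zeros((400,800,3),np.uint8);o[:a.shape[0],:a.shape[1]]=a;o[:b.shape[0],507:507+b.shape[1]]=b[:, :293];o[190:190+d.shape[0],507:507+d.shape[1]]=d[:,:293]
cv2.imwrite("pics/c13.png",np.clip(o*1.4,0,255).astype(np.uint8))
legs([(.4575,.187,.103,4.768)])
E
```

```text
from [0.458  0.1863 0.1405 4.7665]
[0.4575 0.187  0.103  4.768 ] n=2: -0.0004 0.0002 0.0187 0 0 -0.0008
```

View pics/c13.png

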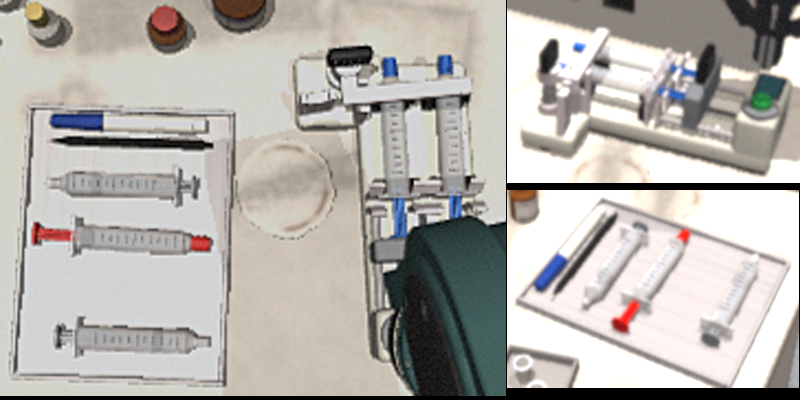

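Tray holds two grey syringes flat plus the red one; both blues are in the channels under the bar, with the pusher against their plungers; bottles stand. Now the key.

Call:
carry_out --series "0 0 0.02 0 0 0 0;0 0 0.016 0 0 0 0;0 0 0.003 0 0 0 0;0 0 0.003 0 0 0 0;0 0 0 0 0 0 0;0 0 0 0 0 0 0"

```text
time: 45.33
position: [0.4578, 0.1862, 0.0991]
tool_rot: [-2.28, 2.161, -0.001]
wrist_force: [-0.5, -2.1, 2.5]
grip_width: -0.0
grip_force: 1.3
```

Call:
carry_out --series "0 0 0.002 0 0 0 0;0 0 0.002 0 0 0 0;0 0 0 0 0 0 0;0 0 0 0 0 0 0"

```text
time: 45.67
position: [0.4581, 0.1864, 0.0965]
tool_rot: [-2.279, 2.159, -0.003]
wrist_force: [-8.6, -4.1, 31.5]
grip_width: -0.0002
grip_force: 15.9
```

Call:
carry_out --series "0 0 -0.006 0 0 0 0;0 0 -0.02 0 0 0 0;0 0 -0.03 0 0 0 0;0 0 -0.03 0 0 0 0;0 0.025 -0.02 0 0 0 0;0 0.025 0 0 0 0 0;0 0.025 0 0 0 0 0;0 0 0 0 0 0 0;0 0 0 0 0 0 0"

```text
time: 46.42
position: [0.3819, 0.1825, 0.2011]
tool_rot: [-2.28, 2.159, -0.001]
wrist_force: [0.4, 0.8, 1.4]
grip_width: -0.0001
grip_force: 0.0
```

```bash
python3 - <<'E'
from h import *
pumpblue(.062); s=ctrl.read_camera("side")
for c,b in blobs(s,(0,0,0),(180,255,45),40):
    w=P("side",*c,.093)
    if .4<w[0]<.7 and .05<w[1]<.3: print(c,b,w.round(4))
print(pose(),ctrl.close_job())
E
```

```text
top [381.6 195.1] [379 191   7   9  47] [0.1093 0.0233]
top [406.9 193.9] [404 190   7   9  48] [ 0.1097 -0.023 ]
top [386.4 263.7] [383 255   9  18  93] [-0.0162  0.0222]
top [411.9 263. ] [409 254   9  18  90] [-0.0168 -0.0234]
side [304.1 190.2] [302 189   5   4  17] [ 0.1137 -0.0259]
side [364.1 204.5] [361 202   8   5  20] [-0.0175 -0.0247]
side [348.5 214. ] [347 213   4   3   8] [0.0007 0.0196]
side [357.3 216.5] [354 214   8   6  31] [-0.0177  0.0209]
[325.6 164.1] [318 158  16  13 159] [0.6654 0.0767 0.093 ]
[287.4 196. ] [284 188   8  17  94] [0.6806 0.2254 0.093 ]
[373.  199.8] [369 190   9  20 107] [0.5276 0.1632 0.093 ]
the job is handed in; nothing more can be done
[np.float64(0.38328933357050526), np.float64(0.18242676885820672), np.float64(0.20054953401019615), np.float64(4.766345192125327)] None
```

The job is handed in at about 46 s with every step done: both grey syringes lie flat in the tray with the red one, both blue syringes are clamped in the channels with the pusher bearing on their plungers, the start key was pressed to its stop, and the bottles are still standing.

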